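Ratchet up a spray box tray, load the busts, lower it and hang the guard door

TASK

Get the model busts ready for priming: pull the spray box's tray up by its T-handle, notch by notch, until the pawl holds it at the top notch and let go, then stand every bust on the mat upright on the raised tray. Next press the pawl's thumb tail so that the tray sinks all the way down with the busts still standing on it, then take the guard door out of its wooden rack, lower both its hinge knuckles fully onto the two pins of the box and leave it shut across the open front. Leave the jars and the rest of the clutter alone.

Things in the scene. Friction and masses are not known exactly. Their poses are not given: they have to be found in the camera images.
- booth: open-topped spray box, white 6 mm walls on a grey base, 190 (x) by 200 (y) by 125 mm high; fixed, place and yaw vary. Origin: centre of its underside. +x is its open FRONT, pointing away from the robot (front plane x = 95 mm); ratchet outside the +y wall; hinge pins at the front -y corner; fan housing behind it (x = -140 to -95 mm, 105 mm high, duct stub to 140 mm).
- lift (a joint): tray height, m: 0 = fully down (tray top 32 mm above the table); notches at 0.020, 0.040, 0.060 and 0.080 (top); stop at 0.088. Starts down or in a lower notch. Pull it 3 to 6 mm past a notch, then let it settle back. Raising takes 8 to 20 N at 40 mm/s; with the pawl out it sinks by itself, damped, at 0.05 to 0.1 m/s.
- tray_top (a point): centre of the tray's top face (rises with the lift; its axes are those of the box). Flat aluminium tray 166 (x) by 174 (y) mm with an 8 mm lip along the front edge; box walls stand around its other three sides, 13 mm above it when it is in the top notch.
- handle (a point): centre of the lift's black T-handle: a level bar 70 mm long (box x), 14 mm thick (y), 16 mm tall, on top of the toothed steel rail (16 by 10 mm), 113 mm from the box's middle on its +y side and 123 mm above the tray top (155 mm above the table when down, 235 mm at the top notch)
- pawl (a joint): pawl angle, rad: 0 = sprung home against the teeth, grows as its thumb tail is pressed down, 0.5 at its stop. The teeth are free at 0.25 and above. It springs back when let go.
- tail (a point): middle of the top of the pawl's black thumb tail, a pad 26 by 26 by 6 mm, 198 mm from the box's middle on its +y side, 63 mm above the table at rest. The pivot lies 68 mm nearer the box and 7 mm lower. Pressing the pad straight down 20 to 26 mm with closed fingers (3 to 8 N) lifts the pawl out of the teeth; keep it down until the tray has sunk.
- pin_low (a point): foot of the lower hinge pin of the box (where the lower knuckle's underside comes to rest), 20 mm above the table. Upright steel pin 8 mm thick and 20 mm tall, its top 8 mm tapered to 3 mm, on a leaf 20 mm wide and 10 mm thick. Its axes are those of the box.
- pin_high (a point): the same for the upper pin, on the same vertical line, 100 mm above the table; its leaf's underside is at 90 mm. The lower knuckle cannot pass down through the upper leaf: bring the door in level from the front, 24 to 45 mm above its seat, then lower it straight down onto both pins.
- door: guard door, grey panel, 0.25 kg, standing upright in the rack. Origin: hinge axis, at the centre of the lower knuckle's hole, underside (rests on pin_low). z up, y from the hinge to the free edge; panel at x = -12 to -6, y = 11 to 195, z = 0 to 105 mm. Hung and shut, its axes are parallel to the box's, 2 mm clear of its front. Knuckles 20 by 20 by 14 mm tall, hole 11 mm square.
- knuckle_high (a point): centre of the hole at the underside of the upper knuckle, 80 mm above the lower one; rests on pin_high
- tab (a point): gripping point of the door: in the black tab on its top edge, above its centre of mass, at door x = -9, y = 96, z = 124 mm. The tab is 50 mm long (door y), 12 mm thick (door x), from z = 104 to 140 mm.
- door_edge (a point): middle of the door's free edge, at door x = -9, y = 195, z = 52 mm; 100 mm ahead of the box's origin (box x) when the door is shut
- rack: fixed wooden door rack on the table, 110 mm long (y) by 60 mm, with a slot 8 mm wide along its y, between two rails 48 mm wide in all, whose top is at 43 mm; the slot's floor is at 8 mm. Origin: centre of its underside. Lift the door at least 40 mm straight up to clear it.
- bust1: model bust on a turned wooden plinth, 62 mm tall, 60 g, on the green mat (top 3 mm above the table) at the start. Foot disc 34 mm across, 5 mm thick; plinth 26 mm across from 5 to 38 mm height (grip here); grey head and shoulders above. Origin: centre of its underside, z up. All four are alike; two to four are present (None if absent).
- bust2: model bust on a turned wooden plinth, 62 mm tall, 60 g, on the green mat (top 3 mm above the table) at the start. Foot disc 34 mm across, 5 mm thick; plinth 26 mm across from 5 to 38 mm height (grip here); grey head and shoulders above. Origin: centre of its underside, z up. All four are alike; two to four are present (None if absent).
- bust3: model bust on a turned wooden plinth, 62 mm tall, 60 g, on the green mat (top 3 mm above the table) at the start. Foot disc 34 mm across, 5 mm thick; plinth 26 mm across from 5 to 38 mm height (grip here); grey head and shoulders above. Origin: centre of its underside, z up. All four are alike; two to four are present (None if absent).
- bust4: model bust on a turned wooden plinth, 62 mm tall, 60 g, on the green mat (top 3 mm above the table) at the start. Foot disc 34 mm across, 5 mm thick; plinth 26 mm across from 5 to 38 mm height (grip here); grey head and shoulders above. Origin: centre of its underside, z up. All four are alike; two to four are present (None if absent).
- jar1: amber glass jar with orange cap, 34 mm across, 52 mm tall, among the busts; not to be disturbed. Origin: centre of underside
- jar2: amber glass jar with orange cap, 40 mm across, 58 mm tall; not to be disturbed. Origin: centre of underside
- palette: white saucer, 120 mm across; leave alone
- sprue: grey sprue frame 100 by 80 by 5 mm, flat on the table; leave alone
- glue: white glue bottle with yellow cap, 36 mm across, 90 mm tall; leave alone
- brush: flat brush 150 mm long, lying on the table; leave alone
Mind the look-alikes: they are no part of the job. What is shaped like the bust4 but purple is not meant.

How it is judged:
By the outcome, as a careful person would: the job done as asked, in the order asked, and still so for the second after the job is handed in, with the robot touching nothing.
Of bust1, bust2, bust3, bust4 only 2 to 4 are there at a start; the rules pass over those that are not, and their reading is None.
At some moment in a run one of bust1, bust2, bust3, bust4 may be knocked a few centimetres aside while the robot is not near it.
It also fails if it takes over 210 s, if anything falls off the work surface, if the arm or the gripper's body presses on something with over 40 N, if the wrist force passes 120 N, or if a joint passes its speed limit or range.

ROBOT

A 6-joint arm with a two-finger parallel gripper is mounted at the origin on the work surface. World frame = base frame: x ahead of the robot, y to its left, z up, the work surface at z = 0. Lengths are in m, angles in rad, forces in N, time in s.
With the tool pointing down it reaches from about 0.25 to 0.775 m from the base axis. Payload 4 kg.
Tool frame: the origin (TCP) lies at the centre of the arm's flange, where the gripper is bolted on; the fingertips stand 199 mm ahead of it and the grasp point (between the pads) lies 180 mm ahead of it (robot.tcp_to_tips is the z of the fingertips in the tool frame, in m); z points along the fingers, y is the line along which they close (so a half turn about z gives the same grasp; the last joint's range is limited). The gripper opens to 94 mm and grips with 3 to 60 N. Pads are 16 mm wide; open, the fingers measure 119 mm over their backs; the gripper's body (75 mm by 177 mm) begins 78 mm behind the grasp point.
Start: joints at [-1.225, 0.087, 1.371, -0, 1.684, -0.103], TCP at [0.239, -0.496, 0.405] pointing down, gripper open.
Joint ranges: [-3.1, 3.1], [-0.76, 2.03], [0.27, 2.55], [-1.08, 4.22], [0.17, 2.65], [-2.57, 2.57]. Speed limits (rad/s): [2.79, 2.79, 3.14, 3.14, 3.14, 3.14].

INTERFACE

Orientations are given as [roll, pitch, yaw] about the fixed x, y, z axes, in that order (R = Rz(yaw) Ry(pitch) Rx(roll)).
In Python, from bench import robot gives the robot as it stands.
- The arm moves only by the tool play_rows, never from a script. Its arguments are lists of equal length, an entry for each row: "translation": the shift along the tool's x, y, z scaled (see below), a list of three; "twist": the turn, a rotation vector about the tool's x, y, z scaled (see below), a list of three; "gripper": the opening, from -1 (shut) to 1 (fully open). A call has 1 to 8 rows; each row shifts and turns the commanded pose from where the row before left it, along the tool's axes as they then stand; what a row does not reach is not made up. The controller multiplies each number of a shift by 0.04 m and each number of a turn by 0.1 rad. A row lasts 1/10 s, in which the tool goes at most 50 mm and 8.59 degrees, less where a joint would pass 70% of its speed; a pose out of reach is approached as far as the arm can. A call with a number of a shift or a turn outside -1 to 1 is refused whole. A call with a gripper value outside its range is refused whole. The fingers move at their own pace and stop on an object; the grip force is fixed at half the most. Time passes only in rows, so rows that do not move let the fingers close. It gives the time, the measured TCP pose, the force, the opening and the grip force at its end, in the units of the state.
- robot.get_obs(): the state, without advancing time (a new reading comes with each control period).
- robot.snapshot(name): name is "scene" or "top"; returns the picture (384x512x3 uint8, red, green, blue); there is no depth.
- robot.camera_model(name): a dict with "camera_matrix" (3x3 intrinsics, pixels), "k1" (the pictures are not rectified: a ray, as slopes to the right and down, at radius r is drawn at 1 + k1 r^2 times it, then the intrinsics apply), "rvec" (rotation vector, rad) and "tvec" (3), from world to camera coordinates, as OpenCV has them. Camera axes: x right, y down, z forward; pixel columns grow to the right and rows downward; lengths in m; the calibration is good to about 2 mm. A picture is of the moment at which its call begins. camera_model takes no time and is no camera call.
- robot.close_job(): hands the job in; it is judged then, once.
Trained networks look in the newest picture that a camera, given by its name, has taken for a name from the list of things; names that differ only in an ending like _2 or _b are one class to them, and where a whole thing is asked for, a point or a joint stands for the part that bears it (a point fixed in the world has none). Each returns a list of dicts, best first, with "score" (0 to 1); they miss things now and then, are a little off and sometimes report something else, mostly with a low value. They report only what shows in the picture. A call takes as long as a camera call. They do not tell look-alikes from the thing itself.
- robot.recognise(name, camera): "centre" ([x, y, z] in m, in world coordinates, good to about 4 mm: the middle of the surface that is visible of it).
- robot.spot_point(name, camera): "centre" ([x, y, z] in m, in world coordinates, good to about 4 mm: a listed point, or the origin of a listed thing).
The state is a dict: "time": time; "joint_positions": joint angles; "qvel": joint speeds; "joint_torque": joint torques, N m; "tool_pos": TCP position; "ee_rot": TCP orientation; "wrist_force": force on the tool from outside, world axes, zero at the start; "wrist_torque": the same for the moment, N m; "width": finger opening in m; "finger_force": force on a finger pad.
Only numpy, scipy, OpenCV 4.12 (cv2) and the standard library are available. Lean on these libraries where they do the work, as an engineer would, in place of code of your own. Each camera call takes 0.05 s, during which the arm holds its last target. There are 200 camera calls.

## Working session

There is one attempt and no reset: what is moved stays moved. The work goes in short steps, Python scripts to look and compute and a tool call to move; the robot and the scene stay as the last step left them, time stands still between calls to the robot, and variables do not carry over. Pictures are saved under pics/ and viewed, at most 14 in all, crops included, and the job is handed in when it is done.

Besides the shell and the picture viewer there is one more tool, called after "Request:" as name(argument=value, ...), one argument or row to a line, values as JSON. play_rows: Moves the arm, as the interface text tells. Its arguments: {"type":"object","properties":{"translation":{"type":"array","items":{"type":"array","items":{"type":"number","minimum":-1,"maximum":1}}},"twist":{"type":"array","items":{"type":"array","items":{"type":"number","minimum":-1,"maximum":1}}},"gripper":{"type":"array","items":{"type":"number"}}},"required":["translation","twist","gripper"]}

```bash
ls; mkdir -p pics; cat > m.py <<'E'
from bench import robot
import numpy as np, cv2
E
python3 - <<'E'
from m import *
for c in("scene","top"):
    im=robot.snapshot(c); cv2.imwrite(f"pics/{c}0.png",cv2.resize(im[:,:,::-1],(800,600)))
    m=robot.camera_model(c); R=cv2.Rodrigues(np.array(m["rvec"]))[0]; print(c,(-R.T@np.array(m["tvec"])).round(3),np.array(m["camera_matrix"]).round(0).tolist(),m["k1"])
    for n in["booth","rack","bust1","jar1","jar2"]:
        print(n,[(np.round(d["centre"],3).tolist(),round(d["score"],2)) for d in robot.recognise(n,c)])
    for n in["tray_top","handle","tail","pin_low","pin_high","door","knuckle_high","tab","door_edge","booth","rack","bust1","jar1","jar2"]:
        print("P",n,[(np.round(d["centre"],3).tolist(),round(d["score"],2)) for d in robot.spot_point(n,c)])
print(robot.get_obs())
E
```

```text
pics
scene [ 1.471 -0.326  0.999] [[445.0, 0.0, 253.0], [0.0, 445.0, 192.0], [0.0, 0.0, 1.0]] -0.008086850156300306
booth [([0.543, 0.034, 0.076], 0.9)]
rack [([0.471, 0.387, 0.045], 0.71)]
bust1 [([0.465, -0.373, 0.035], 0.65), ([0.591, -0.397, 0.031], 0.56), ([0.584, -0.495, 0.031], 0.51), ([0.616, -0.271, 0.039], 0.45)]
jar1 [([0.658, 0.333, 0.041], 0.81), ([0.536, -0.329, 0.038], 0.62), ([0.509, 0.365, 0.103], 0.51)]
jar2 [([0.658, 0.333, 0.041], 0.81), ([0.536, -0.329, 0.038], 0.62), ([0.509, 0.365, 0.103], 0.51)]
P tray_top [([0.531, 0.027, 0.076], 0.9)]
P handle [([0.535, 0.143, 0.194], 0.92)]
P tail [([0.539, 0.231, 0.064], 0.67), ([0.362, 0.465, 0.06], 0.49)]
P pin_low [([0.638, -0.083, 0.021], 0.67)]
P pin_high [([0.633, -0.08, 0.099], 0.66), ([0.456, -0.375, 0.004], 0.19)]
P door [([0.532, 0.027, 0.074], 0.73), ([0.525, 0.364, 0.004], 0.52), ([0.774, -0.004, 0.002], 0.51)]
P knuckle_high [([0.525, 0.358, 0.091], 0.55)]
P tab [([0.441, 0.407, 0.133], 0.69), ([0.584, -0.396, 0.001], 0.47), ([0.524, 0.357, 0.092], 0.25), ([0.647, 0.342, 0.002], 0.17)]
P door_edge [([0.363, 0.
[... 1884 characters left out ...]
, 0.48)]
{'time': 2.0, 'joint_positions': array([-1.22508332e+00,  8.71865269e-02,  1.37067833e+00,  1.15986048e-05,
        1.68360555e+00, -1.03099255e-01]), 'qvel': array([-0.00142809, -0.00045609,  0.00067653, -0.0001388 , -0.00027823,
        0.00074695]), 'joint_torque': array([ 2.14561483e-04, -3.40033257e+01, -3.02591121e+01,  7.18793739e-02,
        2.37769552e-02, -1.93077051e-05]), 'tool_pos': array([ 0.23864053, -0.49553102,  0.40472425]), 'ee_rot': array([3.14146987e+00, 1.11755485e-06, 4.48813572e-01]), 'wrist_force': array([-0.47684156,  0.61548904, -0.34105671]), 'wrist_torque': array([ 0.01135269,  0.01547139, -0.01233127]), 'finger_force': 0.0, 'width': 0.09390568870567774}
```

View pics/scene0.png

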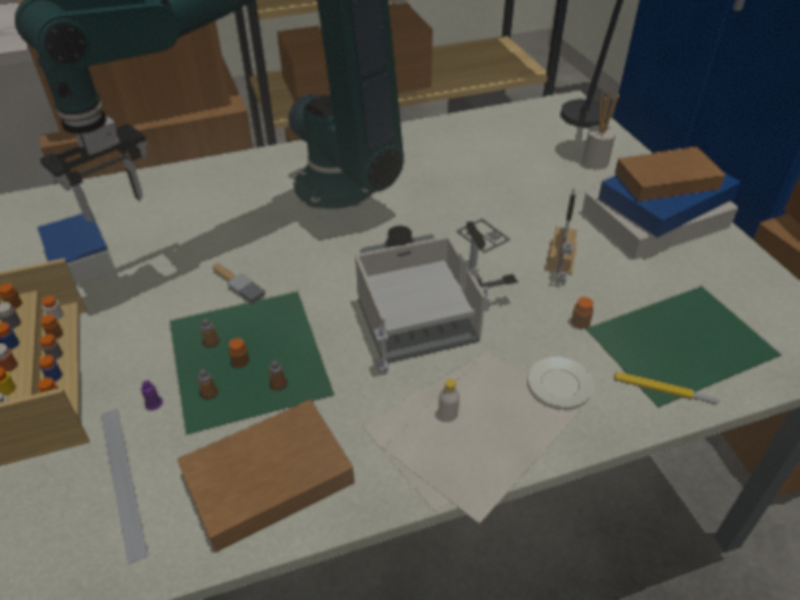

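View pics/top0.png

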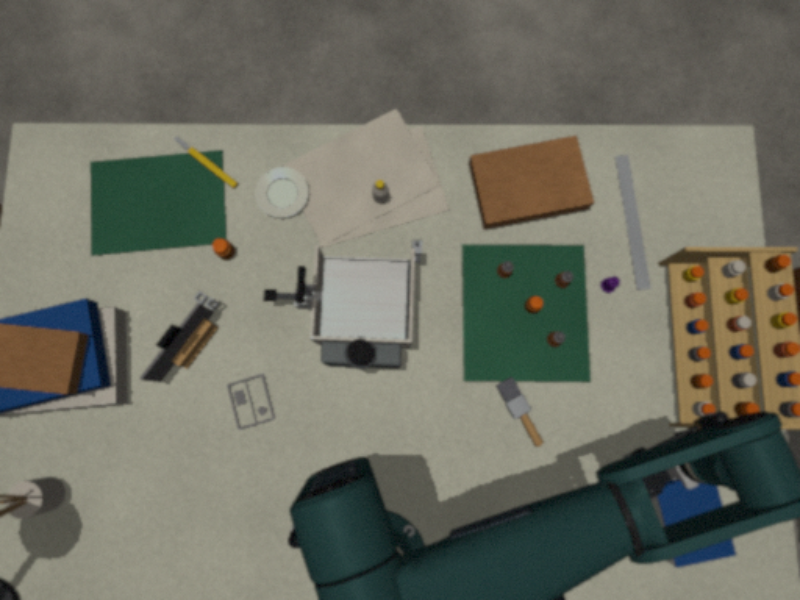

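The scene view shows three grey busts on the mat (at about (208,330), (205,382), (277,375)), a jar among them at (237,350) and the purple decoy at (151,395). The top view agrees. The box is centred near (365,300), with the handle at (300,285), the tail at (270,295) and the door in its rack at (180,340). The tray top reads about 74 mm, so the lift starts at 0.04. I'll move above the handle now.

Request:
play_rows(
  translation=[
    [0,0,-0.4],
    [0,0,-0.4],
    [0,0,-0.4],
    [0,0,-0.4],
    [0,0,-0.4],
    [0.4,-0.95,0],
    [0.4,-0.95,0],
    [0.4,-0.95,0],
  ],
  twist=[
    [0,0,0.97],
    [0,0,0.97],
    [0,0,0.97],
    [0,0,0.97],
    [0,0,0.97],
    [0,0,0],
    [0,0,0],
    [0,0,0],
  ],
  gripper=[0,0,0,0,0,0,0,0],
)

```text
time: 2.8
tool_pos: [0.291, -0.3823, 0.4847]
ee_rot: [3.141, -0.0, -0.037]
wrist_force: [0.5, 0.5, 0.6]
width: 0.047
finger_force: 0.0
```

Request:
play_rows(
  translation=[
    [0.4,-0.95,0],
    [0.4,-0.95,0],
    [0.4,-0.95,0],
    [0.4,-0.95,0],
    [0.4,-0.95,0],
    [0.4,-0.95,0],
    [0.4,-0.95,0],
    [0.4,-0.95,0],
  ],
  twist=[
    [0,0,0],
    [0,0,0],
    [0,0,0],
    [0,0,0],
    [0,0,0],
    [0,0,0],
    [0,0,0],
    [0,0,0],
  ],
  gripper=[0,0,0,0,0,0,0,0],
)

```text
time: 3.6
tool_pos: [0.4299, -0.0825, 0.485]
ee_rot: [3.141, -0.001, -0.036]
wrist_force: [-0.3, -0.0, 0.2]
width: 0.0471
finger_force: 0.0
```

```bash
cat >> m.py <<'E'
from scipy.optimize import least_squares
from scipy.spatial.transform import Rotation as Ro
def tcp():
    o=robot.get_obs(); return np.array(o["tool_pos"]),np.array(o["ee_rot"]),o
def go(x,y,z,yaw=None):   # grasp-point target -> units in tool axes, about the current orientation
    p,r,o=tcp(); R=Ro.from_euler("xyz",r).as_matrix()
    g=p+R@[0,0,.18]
    print("t %.2f grasp"%o["time"],g.round(4),"rpy",r.round(4),"w %.4f f %.1f F"%(o["width"],o["finger_force"]),o["wrist_force"].round(1),"j6 %.2f"%o["joint_positions"][5])
    print("  shift units",(R.T@(np.array([x,y,z])-g)/.04).round(2), "" if yaw is None else "turn units z %.2f"%(-((yaw-r[2]+np.pi)%(2*np.pi)-np.pi)/.1))
def pts(n,near,cams=("scene","top"),tol=.03,f=None):
    f=f or robot.spot_point; out=[]
    for c in cams:
        for d in f(n,c):
            if np.linalg.norm(np.array(d["centre"])[:2]-near[:2])<tol: out.append(d["centre"])
    return np.array(out).reshape(-1,3)
def fit(loc,mes,ax):  # 2D rigid fit
    L=np.array(loc);M=np.array(mes)
    s=least_squares(lambda q:np.ravel(L@np.array([[np.cos(q[2]),np.sin(q[2])],[-np.sin(q[2]),np.cos(q[2])]])+q[:2]-M),ax,loss="soft_l1",f_scale=.003)
    return s.x,np.abs(s.fun).reshape(-1,2).max(1).round(4)
def L2W(q,x,y): c,s=np.cos(q[2]),np.sin(q[2]); return np.array([q[0]+c*x-s*y,q[1]+s*x+c*y])
E
python3 - <<'E'
from m import *
for c in("scene","top"): robot.snapshot(c)
loc=[];mes=[]
for n,l,near in[("booth",(0,0),(.532,.031)),("tray_top",(0,0),(.532,.031)),("handle",(0,.113),(.535,.144)),("tail",(0,.198),(.54,.23)),("pin_low",(.109,-.105),(.639,-.079)),("pin_high",(.109,-.105),(.637,-.08))]:
    for p in pts(n,near): loc.append(l);mes.append(p[:2]);print(n,p.round(4))
for p,l in [((.531,.027),(0,0)),((.535,.143),(0,.113)),((.539,.231),(0,.198)),((.638,-.083),(.109,-.105)),((.633,-.08),(.109,-.105)),((.53,.03),(0,0)),((.531,.029),(0,0)),((.535,.144),(0,.113)),((.541,.23),(0,.198)),((.639,-.076),(.109,-.105)),((.637,-.08),(.109,-.105)),((.533,.032),(0,0))]: loc.append(l);mes.append(p)
q,r=fit(loc,mes,[.532,.031,-.035]);print("booth",q.round(4),r.tolist())
h=L2W(q,0,.113);print("handle",h,"tail",L2W(q,0,.198),"pin",L2W(q,.109,-.105))
go(*h,.275,q[2])
E
```

```text
booth [ 5.299e-01  2.840e-02 -2.000e-04]
booth [ 5.324e-01  2.750e-02 -3.000e-04]
tray_top [0.5318 0.0286 0.0711]
handle [0.5347 0.1438 0.1908]
handle [0.5349 0.1464 0.1888]
tail [0.5402 0.2285 0.0651]
tail [0.5411 0.233  0.0608]
pin_low [ 0.6336 -0.0824  0.0214]
pin_low [ 0.6376 -0.0767  0.0199]
pin_high [ 0.6395 -0.0778  0.0986]
pin_high [ 0.6399 -0.084   0.098 ]
pin_high [ 0.6373 -0.0767  0.0216]
booth [ 0.5318  0.0302 -0.0379] [0.0019, 0.0027, 0.0016, 0.0014, 0.0032, 0.0009, 0.0049, 0.0036, 0.0021, 0.0027, 0.0052, 0.0021, 0.0032, 0.0011, 0.0029, 0.0042, 0.0038, 0.0018, 0.0012, 0.0011, 0.0019, 0.0028, 0.0012, 0.0018]
handle [0.5361056  0.14315493] tail [0.53932315 0.22809401] pin [ 0.63677541 -0.07881487]
t 4.30 grasp [ 0.4295 -0.0847  0.3047] rpy [ 3.1415e+00 -1.0000e-04 -3.7400e-02] w 0.0468 f 0.0 F [ 0.3 -0.7  0.4] j6 1.28
  shift units [ 2.45 -5.79  0.74] turn units z 0.00
```

Request:
play_rows(
  translation=[
    [0.41,-0.97,0],
    [0.41,-0.97,0],
    [0.41,-0.97,0],
    [0.41,-0.97,0],
    [0.41,-0.97,0],
    [0.4,-0.97,0],
    [0,0,0.6],
    [0,0,0.6],
  ],
  twist=[
    [0,0,0],
    [0,0,0],
    [0,0,0],
    [0,0,0],
    [0,0,0],
    [0,0,0],
    [0,0,0],
    [0,0,0],
  ],
  gripper=[0,0,0,0,0,0,0,0],
)

```text
time: 5.1
tool_pos: [0.5366, 0.1463, 0.4363]
ee_rot: [-3.141, -0.001, -0.034]
wrist_force: [-1.3, -0.6, 0.1]
width: 0.0467
finger_force: 0.0
```

```bash
python3 - <<'E'
from m import *
go(.536,.1438,.197,-.038)
E
```

```text
t 5.10 grasp [0.5368 0.1463 0.2563] rpy [-3.1415e+00 -1.3000e-03 -3.3900e-02] w 0.0467 f 0.0 F [-1.3 -0.6  0.1] j6 1.77
  shift units [-0.02  0.06  1.48] turn units z 0.04
```

Request:
play_rows(
  translation=[
    [0,0.02,0.5],
    [0,0,0.5],
    [0,0,0.48],
    [0,0,0],
    [0,0,0],
    [0,0,0],
    [0,0,0],
    [0,0,0],
  ],
  twist=[
    [0,0,0],
    [0,0,0],
    [0,0,0],
    [0,0,0],
    [0,0,0],
    [0,0,0],
    [0,0,0],
    [0,0,0],
  ],
  gripper=[0,0,0,0,-1,-1,-1,-1],
)

```text
time: 5.9
tool_pos: [0.5361, 0.1441, 0.3787]
ee_rot: [-3.141, -0.002, -0.036]
wrist_force: [-1.0, -0.2, 0.4]
width: 0.0185
finger_force: 0.0
```

```bash
python3 - <<'E'
from m import *
go(.536,.1438,.197,-.038)
E
```

```text
t 5.90 grasp [0.5365 0.1442 0.1987] rpy [-3.1413e+00 -2.1000e-03 -3.6300e-02] w 0.0185 f 0.0 F [-1.  -0.2  0.4] j6 1.77
  shift units [-0.01  0.01  0.04] turn units z 0.02
```

Request:
play_rows(
  translation=[
    [0,0,0],
    [0,0,0],
    [0,0,0],
    [0,0,-0.12],
    [0,0,-0.12],
    [0,0,-0.12],
    [0,0,-0.12],
    [0,0,-0.12],
  ],
  twist=[
    [0,0,0],
    [0,0,0],
    [0,0,0],
    [0,0,0],
    [0,0,0],
    [0,0,0],
    [0,0,0],
    [0,0,0],
  ],
  gripper=[-1,-1,-1,-1,-1,-1,-1,-1],
)

```text
time: 6.7
tool_pos: [0.5368, 0.143, 0.3977]
ee_rot: [3.138, 0.003, -0.038]
wrist_force: [4.8, -3.8, -11.6]
width: 0.0135
finger_force: 30.0
```

```bash
python3 - <<'E'
from m import *
go(.536,.1438,.197,-.038)
for c in("scene","top"): robot.snapshot(c)
print(pts("handle",(.536,.144)),pts("tray_top",(.532,.03)))
E
```

```text
t 6.70 grasp [0.5363 0.1423 0.2177] rpy [ 3.1375e+00  2.7000e-03 -3.7600e-02] w 0.0135 f 30.0 F [  4.8  -3.8 -11.6] j6 1.77
  shift units [-0.01 -0.04  0.52] turn units z 0.00
[[0.5343 0.1451 0.2113]
 [0.5354 0.1439 0.2122]] [[0.5314 0.0304 0.092 ]
 [0.5306 0.0263 0.093 ]]
```

Request:
play_rows(
  translation=[
    [0,0,0.1],
    [0,0,0],
    [0,0,-0.12],
    [0,0,-0.12],
    [0,0,-0.12],
    [0,0,-0.12],
    [0,0,-0.12],
    [0,0,0],
  ],
  twist=[
    [0,0,0],
    [0,0,0],
    [0,0,0],
    [0,0,0],
    [0,0,0],
    [0,0,0],
    [0,0,0],
    [0,0,0],
  ],
  gripper=[-1,-1,-1,-1,-1,-1,-1,-1],
)

```text
time: 7.8
tool_pos: [0.5367, 0.143, 0.4191]
ee_rot: [3.138, 0.002, -0.038]
wrist_force: [2.8, -4.9, -7.7]
width: 0.0141
finger_force: 30.0
```

```bash
python3 - <<'E'
from m import *
for c in("scene","top"): robot.snapshot(c)
print(pts("handle",(.536,.144)),pts("tray_top",(.532,.03)))
go(.536,.1438,.239,-.038)
E
```

```text
[[0.5354 0.1453 0.2343]
 [0.5337 0.1454 0.2308]] [[0.5286 0.0319 0.1107]
 [0.5315 0.0295 0.1139]]
t 8.10 grasp [0.5364 0.1423 0.2392] rpy [ 3.1377e+00  1.4000e-03 -3.7600e-02] w 0.0136 f 30.0 F [ 2.8 -4.2 -6.8] j6 1.77
  shift units [-0.01 -0.04  0.  ] turn units z 0.00
```

Request:
play_rows(
  translation=[
    [0,0,-0.06],
    [0,0,-0.06],
    [0,0,0],
    [0,0,0.08],
    [0,0,0.08],
    [0,0,0],
    [0,0,0],
    [0,0,0],
  ],
  twist=[
    [0,0,0],
    [0,0,0],
    [0,0,0],
    [0,0,0],
    [0,0,0],
    [0,0,0],
    [0,0,0],
    [0,0,0],
  ],
  gripper=[-1,-1,-1,-1,-1,-1,-1,-1],
)

```text
time: 8.9
tool_pos: [0.5365, 0.143, 0.4187]
ee_rot: [3.138, 0.0, -0.038]
wrist_force: [2.1, -6.1, -3.9]
width: 0.0134
finger_force: 30.0
```

```bash
python3 - <<'E'
from m import *
go(.536,.1438,.237,-.038)
E
```

```text
t 8.90 grasp [0.5364 0.1423 0.2387] rpy [ 3.1379e+00  3.0000e-04 -3.7600e-02] w 0.0134 f 30.0 F [ 2.1 -6.1 -3.9] j6 1.77
  shift units [-0.01 -0.04  0.04] turn units z 0.00
```

Request:
play_rows(
  translation=[
    [0,0,0.06],
    [0,0,0.04],
    [0,0,0],
    [0,0,0],
  ],
  twist=[
    [0,0,0],
    [0,0,0],
    [0,0,0],
    [0,0,0],
  ],
  gripper=[-1,-1,-1,-1],
)

```text
time: 9.3
tool_pos: [0.5359, 0.1429, 0.4184]
ee_rot: [3.138, -0.003, -0.038]
wrist_force: [-1.3, -5.4, 6.4]
width: 0.0136
finger_force: 30.0
```

```bash
python3 - <<'E'
from m import *
go(.536,.1438,.237,-.038)
E
```

```text
t 9.30 grasp [0.5364 0.1423 0.2384] rpy [ 3.1385 -0.0033 -0.0376] w 0.0136 f 30.0 F [-1.3 -5.4  6.4] j6 1.77
  shift units [-0.01 -0.04  0.04] turn units z 0.00
```

Request:
play_rows(
  translation=[
    [0,0,0],
    [0,0,0],
    [0,0,0],
    [0,0,-0.5],
    [0,0,-0.8],
    [0,0.8,-0.4],
    [0,0.95,0],
    [0,0.95,0],
  ],
  twist=[
    [0,0,0],
    [0,0,0],
    [0,0,0],
    [0,0,0],
    [0,0,0],
    [0,0,0],
    [0,0,0],
    [0,0,0],
  ],
  gripper=[0.3,0.3,0.3,0.3,0.3,0.3,0.3,0.3],
)

```text
time: 10.1
tool_pos: [0.532, 0.0358, 0.4845]
ee_rot: [-3.141, -0.001, -0.034]
wrist_force: [0.6, 0.5, -1.5]
width: 0.0609
finger_force: 0.0
```

```bash
python3 - <<'E'
from m import *
for c in("scene","top"): robot.snapshot(c)
print(pts("handle",(.536,.144)),pts("tray_top",(.532,.03)))
for n in["bust1","bust2"]:
  for c in("scene","top"): print(n,c,[(np.round(d["centre"],3).tolist(),round(d["score"],2)) for d in robot.spot_point(n,c)])
go(.605,-.272,.10,-.038)
E
```

```text
[[0.5339 0.1465 0.2332]
 [0.5341 0.145  0.2299]] [[0.5335 0.0297 0.1129]
 [0.5315 0.0301 0.1138]]
bust1 scene [([0.582, -0.395, 0.002], 0.73), ([0.605, -0.273, 0.004], 0.43), ([0.455, -0.377, 0.003], 0.42)]
bust1 top [([0.577, -0.497, -0.0], 0.62), ([0.585, -0.396, -0.001], 0.61), ([0.458, -0.376, 0.005], 0.57), ([0.605, -0.273, 0.006], 0.45)]
bust2 scene [([0.582, -0.395, 0.002], 0.73), ([0.605, -0.273, 0.004], 0.43), ([0.455, -0.377, 0.003], 0.42)]
bust2 top [([0.577, -0.497, -0.0], 0.62), ([0.585, -0.396, -0.001], 0.61), ([0.458, -0.376, 0.005], 0.57), ([0.605, -0.273, 0.006], 0.45)]
t 10.60 grasp [0.5321 0.0373 0.3037] rpy [-3.1414e+00  2.0000e-04 -3.4300e-02] w 0.0609 f 0.0 F [ 0.   0.2 -0.6] j6 1.57
  shift units [2.09 7.67 5.09] turn units z 0.04
```

Request:
play_rows(
  translation=[
    [0.26,0.96,0],
    [0.26,0.96,0],
    [0.26,0.96,0],
    [0.26,0.96,0],
    [0.26,0.96,0],
    [0.26,0.96,0.5],
    [0.26,0.96,0.8],
    [0.27,0.96,0.8],
  ],
  twist=[
    [0,0,0],
    [0,0,0],
    [0,0,0],
    [0,0,0],
    [0,0,0],
    [0,0,0],
    [0,0,0],
    [0,0,0],
  ],
  gripper=[0.3,0.3,0.3,0.3,0.3,0.3,0.3,0.3],
)

```text
time: 11.4
tool_pos: [0.6047, -0.273, 0.401]
ee_rot: [3.141, -0.002, -0.035]
wrist_force: [-0.0, 0.2, 0.0]
width: 0.0614
finger_force: 0.0
```

Request:
play_rows(
  translation=[
    [0,0,0.9],
    [0,0,0.9],
    [0,0,0.6],
    [0,0,0],
  ],
  twist=[
    [0,0,0],
    [0,0,0],
    [0,0,0],
    [0,0,0],
  ],
  gripper=[0.3,0.3,0.3,0.3],
)

```text
time: 11.8
tool_pos: [0.6035, -0.2711, 0.2993]
ee_rot: [-3.137, 0.009, -0.035]
wrist_force: [0.7, 0.4, -0.5]
width: 0.061
finger_force: 0.0
```

```bash
python3 - <<'E'
from m import *
go(.605,-.273,.029,-.038)
E
```

```text
t 11.80 grasp [ 0.6018 -0.2702  0.1194] rpy [-3.1367  0.0094 -0.0354] w 0.0610 f 0.0 F [ 0.7  0.4 -0.5] j6 1.10
  shift units [0.1  0.08 2.26] turn units z 0.03
```

Request:
play_rows(
  translation=[
    [0.03,0.03,0.8],
    [0,0,0.8],
    [0,0,0.6],
    [0,0,0],
    [0,0,0],
    [0,0,0],
    [0,0,0],
    [0,0,0],
  ],
  twist=[
    [0,0,0],
    [0,0,0],
    [0,0,0],
    [0,0,0],
    [0,0,0],
    [0,0,0],
    [0,0,0],
    [0,0,0],
  ],
  gripper=[0.3,0.3,0.3,0.3,-1,-1,-1,-1],
)

```text
time: 12.6
tool_pos: [0.6057, -0.2736, 0.2193]
ee_rot: [3.14, -0.003, -0.036]
wrist_force: [0.3, 1.3, -0.3]
width: 0.0324
finger_force: 0.0
```

```bash
python3 - <<'E'
from m import *
go(*L2W((.5318,.0297,-.038),.045,-.025),.150,-.038)
E
```

```text
t 12.60 grasp [ 0.6062 -0.2739  0.0393] rpy [ 3.14e+00 -2.80e-03 -3.61e-02] w 0.0324 f 0.0 F [ 0.3  1.3 -0.3] j6 1.10
  shift units [-1.   -6.89 -2.78] turn units z 0.02
```

Request:
play_rows(
  translation=[
    [0,0,0.15],
    [0,0,0.1],
    [0,0,0],
    [0,0,0],
    [0,0,0],
    [0,0,-0.4],
    [0,0,-0.8],
    [0,0,-0.9],
  ],
  twist=[
    [0,0,0],
    [0,0,0],
    [0,0,0],
    [0,0,0],
    [0,0,0],
    [0,0,0],
    [0,0,0],
    [0,0,0],
  ],
  gripper=[-0.2,-0.2,-1,-1,-1,-1,-1,-1],
)

```text
time: 13.4
tool_pos: [0.605, -0.2732, 0.292]
ee_rot: [-3.141, 0.002, -0.036]
wrist_force: [0.7, 0.0, -1.1]
width: 0.0316
finger_force: 30.0
```

```bash
python3 - <<'E'
from m import *
go(*L2W((.5318,.0297,-.038),.045,-.025),.150,-.038)
E
```

```text
t 13.40 grasp [ 0.6046 -0.2731  0.112 ] rpy [-3.1407e+00  1.9000e-03 -3.6200e-02] w 0.0316 f 30.0 F [ 0.7  0.  -1.1] j6 1.10
  shift units [-0.97 -6.87 -0.94] turn units z 0.02
```

```bash
cat >> m.py <<'E'
def crop(c,P,name,h=50,new=True):
    im=robot.snapshot(c); m=robot.camera_model(c)
    R=cv2.Rodrigues(np.array(m["rvec"]))[0]; X=R@np.array(P)+np.array(m["tvec"]); s=X[:2]/X[2]; s=s*(1+m["k1"]*(s@s)); K=np.array(m["camera_matrix"])
    u,v=(K[:2,:2]@s+K[:2,2]).astype(int); u=np.clip(u,h,511-h);v=np.clip(v,h,383-h)
    cv2.imwrite(f"pics/{name}.png",cv2.resize(im[v-h:v+h,u-h:u+h,::-1],(600,600),interpolation=cv2.INTER_CUBIC)); print(c,u,v)
E
python3 - <<'E'
from m import *
crop("scene",(.605,-.273,.11),"b1")
print(robot.get_obs()["width"])
E
```

```text
scene 172 219
0.03132341442201622
```

View pics/b1.png

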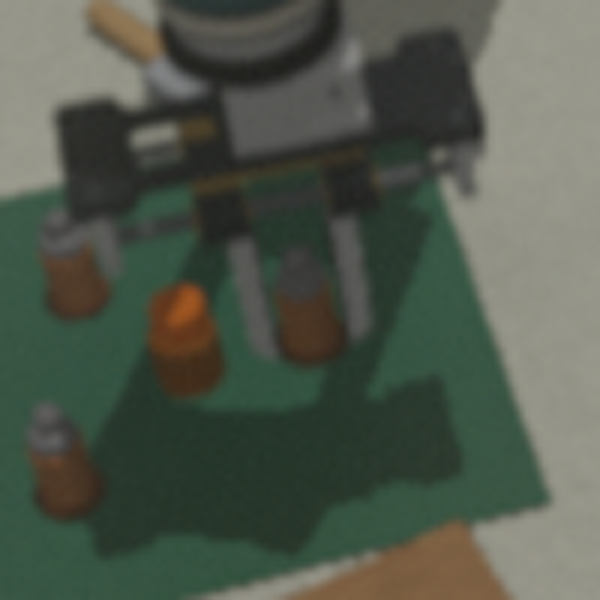

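The bust is held upright between the fingers at about (310,320), but they seem to have it by the foot disc (31 mm wide, with the tips level with the base). I'll set it back down and regrip about 9 mm higher.

Request:
play_rows(
  translation=[
    [0,0,0.8],
    [0,0,0.8],
    [0,0,0.45],
    [0,0,0],
    [0,0,0],
    [0,0,0],
    [0,0,0],
    [0,0,0],
  ],
  twist=[
    [0,0,0],
    [0,0,0],
    [0,0,0],
    [0,0,0],
    [0,0,0],
    [0,0,0],
    [0,0,0],
    [0,0,0],
  ],
  gripper=[-1,-1,-1,-1,-1,0,0,0],
)

```text
time: 14.25
tool_pos: [0.6057, -0.2736, 0.2111]
ee_rot: [3.14, -0.003, -0.036]
wrist_force: [-0.3, -0.3, -0.4]
width: 0.0467
finger_force: 0.0
```

```bash
python3 - <<'E'
from m import *
go(.605,-.273,.038,-.038)
E
```

```text
t 14.25 grasp [ 0.6062 -0.2739  0.0311] rpy [ 3.1402e+00 -2.7000e-03 -3.6200e-02] w 0.0467 f 0.0 F [-0.3 -0.3 -0.4] j6 1.10
  shift units [-0.03 -0.02 -0.17] turn units z 0.02
```

Request:
play_rows(
  translation=[
    [0,0,-0.15],
    [0,0,0],
    [0,0,0],
    [0,0,0],
    [0,0,0],
    [0,0,0],
    [0,0,0],
    [0,0,0],
  ],
  twist=[
    [0,0,0],
    [0,0,0],
    [0,0,0],
    [0,0,0],
    [0,0,0],
    [0,0,0],
    [0,0,0],
    [0,0,0],
  ],
  gripper=[0,0,-1,-1,-1,-1,-1,-1],
)

```text
time: 15.05
tool_pos: [0.6052, -0.2734, 0.2151]
ee_rot: [-3.142, 0.0, -0.036]
wrist_force: [0.6, -0.4, -0.4]
width: 0.0255
finger_force: 30.0
```

```bash
python3 - <<'E'
from m import *
go(.605,-.273,.038,-.038)
crop("scene",(.605,-.273,.05),"b2",40)
E
```

```text
t 15.05 grasp [ 0.6052 -0.2734  0.0351] rpy [-3.1416e+00  3.0000e-04 -3.6200e-02] w 0.0255 f 30.0 F [ 0.6 -0.4 -0.4] j6 1.10
  shift units [-0.   -0.01 -0.07] turn units z 0.02
scene 175 233
```

View pics/b2.png

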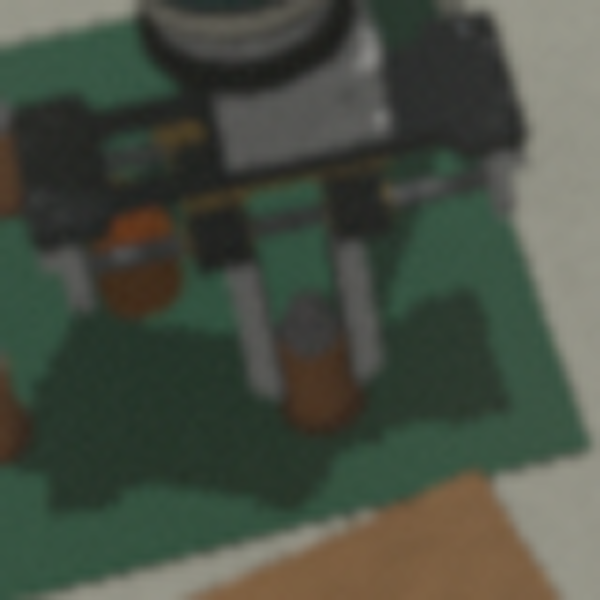

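Request:
play_rows(
  translation=[
    [0,0,-0.5],
    [0,0,-0.9],
    [0,0,-0.9],
    [-0.1,-0.5,-0.9],
    [-0.12,-0.9,-0.9],
    [-0.12,-0.9,0],
    [-0.12,-0.9,0],
    [-0.12,-0.9,0],
  ],
  twist=[
    [0,0,0],
    [0,0,0],
    [0,0,0],
    [0,0,0],
    [0,0,0],
    [0,0,0],
    [0,0,0],
    [0,0,0],
  ],
  gripper=[-1,-1,-1,-1,-1,-1,-1,-1],
)

```text
time: 15.9
tool_pos: [0.5877, -0.1081, 0.3789]
ee_rot: [3.142, -0.001, -0.037]
wrist_force: [-0.0, 0.8, -0.6]
width: 0.0253
finger_force: 30.0
```

Request:
play_rows(
  translation=[
    [-0.12,-0.9,0],
    [-0.12,-0.9,0],
    [-0.12,-0.9,0],
    [0,0,0.5],
    [0,0,0.3],
    [0,0,0],
  ],
  twist=[
    [0,0,0],
    [0,0,0],
    [0,0,0],
    [0,0,0],
    [0,0,0],
    [0,0,0],
  ],
  gripper=[-1,-1,-1,-1,-1,-1],
)

```text
time: 16.5
tool_pos: [0.577, -0.0011, 0.3435]
ee_rot: [-3.142, 0.006, -0.036]
wrist_force: [-0.4, 0.6, -1.4]
width: 0.0254
finger_force: 30.0
```

```bash
python3 - <<'E'
from m import *
go(*L2W((.5318,.0297,-.038),.045,-.025),.145,-.038)
E
```

```text
t 16.50 grasp [ 0.576  -0.0011  0.1635] rpy [-3.1415  0.0055 -0.0364] w 0.0254 f 30.0 F [-0.4  0.6 -1.4] j6 1.51
  shift units [-0.01 -0.1   0.46] turn units z 0.02
```

Request:
play_rows(
  translation=[
    [0,0,0.2],
    [0,0,0.2],
    [0,0,0.04],
    [0,0,0],
  ],
  twist=[
    [0,0,0],
    [0,0,0],
    [0,0,0],
    [0,0,0],
  ],
  gripper=[-1,-1,-1,-1],
)

```text
time: 16.9
tool_pos: [0.5776, -0.0015, 0.3284]
ee_rot: [3.142, 0.001, -0.037]
wrist_force: [-0.5, 0.2, -1.5]
width: 0.0255
finger_force: 30.0
```

```bash
python3 - <<'E'
from m import *
go(*L2W((.5318,.0297,-.038),.045,-.025),.144,-.038)
E
```

```text
t 16.90 grasp [ 0.5775 -0.0015  0.1484] rpy [ 3.1416e+00  8.0000e-04 -3.6900e-02] w 0.0255 f 30.0 F [-0.5  0.2 -1.5] j6 1.51
  shift units [-0.04 -0.11  0.11] turn units z 0.01
```

Request:
play_rows(
  translation=[
    [0,0,0.06],
    [0,0,0.04],
    [0,0,0],
    [0,0,0],
    [0,0,0],
    [0,0,-0.3],
    [0,0,-0.6],
    [0,0,-0.9],
  ],
  twist=[
    [0,0,0],
    [0,0,0],
    [0,0,0],
    [0,0,0],
    [0,0,0],
    [0,0,0],
    [0,0,0],
    [0,0,0],
  ],
  gripper=[-1,-1,-1,-0.1,-0.1,-0.1,-0.1,-0.1],
)

```text
time: 17.7
tool_pos: [0.5773, -0.001, 0.3962]
ee_rot: [-3.141, 0.004, -0.036]
wrist_force: [-0.4, -0.0, -0.4]
width: 0.0423
finger_force: 0.0
```

```bash
python3 - <<'E'
from m import *
for c in("scene","top"): robot.snapshot(c)
for c in("scene","top"): print(c,[(np.round(d["centre"],3).tolist(),round(d["score"],2)) for d in robot.spot_point("bust1",c)])
go(.584,-.396,.035,-.038)
E
```

```text
scene [([0.455, -0.376, 0.004], 0.7), ([0.576, -0.494, -0.002], 0.61), ([0.586, -0.394, -0.001], 0.55)]
top [([0.459, -0.374, 0.006], 0.62), ([0.581, -0.001, 0.111], 0.52), ([0.584, -0.399, 0.003], 0.44), ([0.576, -0.497, 0.002], 0.42)]
t 17.90 grasp [ 0.5784 -0.0011  0.2189] rpy [ 3.1413 -0.004  -0.0361] w 0.0424 f 0.0 F [-0.5 -0.6 -0.9] j6 1.51
  shift units [0.48 9.86 4.6 ] turn units z 0.02
```

Request:
play_rows(
  translation=[
    [0.05,0.9,0],
    [0.05,0.98,0],
    [0.05,0.98,0],
    [0.05,0.98,0],
    [0.05,0.98,0],
    [0.05,0.98,0],
    [0.05,0.98,0],
    [0.05,0.98,0],
  ],
  twist=[
    [0,0,0],
    [0,0,0],
    [0,0,0],
    [0,0,0],
    [0,0,0],
    [0,0,0],
    [0,0,0],
    [0,0,0],
  ],
  gripper=[-0.1,-0.1,0.3,0.3,0.3,0.3,0.3,0.3],
)

```text
time: 18.7
tool_pos: [0.582, -0.3133, 0.3948]
ee_rot: [-3.14, 0.003, -0.036]
wrist_force: [0.7, 0.2, -0.0]
width: 0.0612
finger_force: 0.0
```

Request:
play_rows(
  translation=[
    [0.05,0.98,0.3],
    [0.05,0.95,0.6],
    [0,0.1,0.8],
    [0,0,0.8],
    [0,0,0.8],
    [0,0,0],
    [0,0,0],
  ],
  twist=[
    [0,0,0],
    [0,0,0],
    [0,0,0],
    [0,0,0],
    [0,0,0],
    [0,0,0],
    [0,0,0],
  ],
  gripper=[0.3,0.3,0.3,0.3,0.3,0.3,0.3],
)

```text
time: 19.4
tool_pos: [0.5832, -0.3929, 0.2632]
ee_rot: [-3.139, 0.003, -0.036]
wrist_force: [0.4, -0.0, -0.2]
width: 0.0614
finger_force: 0.0
```

```bash
python3 - <<'E'
from m import *
go(.585,-.397,.035,-.038)
E
```

```text
t 19.40 grasp [ 0.5826 -0.3924  0.0832] rpy [-3.1395e+00  2.9000e-03 -3.6100e-02] w 0.0614 f 0.0 F [ 0.4 -0.  -0.2] j6 0.93
  shift units [0.07 0.11 1.21] turn units z 0.02
```

Request:
play_rows(
  translation=[
    [0.06,0.1,0.5],
    [0,0,0.5],
    [0,0,0.17],
    [0,0,0],
    [0,0,0],
    [0,0,0],
    [0,0,0],
    [0,0,0],
  ],
  twist=[
    [0,0,0],
    [0,0,0],
    [0,0,0],
    [0,0,0],
    [0,0,0],
    [0,0,0],
    [0,0,0],
    [0,0,0],
  ],
  gripper=[0.3,0.3,0.3,0.3,-1,-1,-1,-1],
)

```text
time: 20.2
tool_pos: [0.5858, -0.3973, 0.219]
ee_rot: [3.141, -0.001, -0.036]
wrist_force: [0.3, 0.4, 0.3]
width: 0.0322
finger_force: 0.0
```

```bash
python3 - <<'E'
from m import *
go(*L2W((.5318,.0297,-.038),0,-.028),.145,-.038)
E
```

```text
t 20.20 grasp [ 0.586  -0.3975  0.039 ] rpy [ 3.1407e+00 -1.1000e-03 -3.6200e-02] w 0.0322 f 0.0 F [0.3 0.4 0.3] j6 0.93
  shift units [-1.74 -9.92 -2.66] turn units z 0.02
```

Request:
play_rows(
  translation=[
    [0,0,0.08],
    [0,0,0],
    [0,0,0],
    [0,0,0],
    [0,0,-0.4],
    [0,0,-0.8],
    [0,0,-0.9],
    [0,0,-0.9],
  ],
  twist=[
    [0,0,0],
    [0,0,0],
    [0,0,0],
    [0,0,0],
    [0,0,0],
    [0,0,0],
    [0,0,0],
    [0,0,0],
  ],
  gripper=[-0.3,-1,-1,-1,-1,-1,-1,-1],
)

```text
time: 21.0
tool_pos: [0.5855, -0.3971, 0.3374]
ee_rot: [3.141, -0.001, -0.036]
wrist_force: [0.4, -0.3, -0.5]
width: 0.0258
finger_force: 30.0
```

```bash
python3 - <<'E'
from m import *
go(*L2W((.5318,.0297,-.038),0,-.028),.145,-.038)
E
```

```text
t 21.00 grasp [ 0.5856 -0.3972  0.1574] rpy [ 3.1411e+00 -6.0000e-04 -3.6200e-02] w 0.0258 f 30.0 F [ 0.4 -0.3 -0.5] j6 0.93
  shift units [-1.73 -9.92  0.3 ] turn units z 0.02
```

Request:
play_rows(
  translation=[
    [-0.3,-0.4,-0.6],
    [-0.4,-0.9,-0.5],
    [-0.4,-0.9,0],
    [-0.4,-0.9,0],
    [-0.2,-0.95,0],
    [0,-0.95,0],
    [0,-0.95,0],
    [0,-0.95,0],
  ],
  twist=[
    [0,0,0],
    [0,0,0],
    [0,0,0],
    [0,0,0],
    [0,0,0],
    [0,0,0],
    [0,0,0],
    [0,0,0],
  ],
  gripper=[-1,-1,-1,-1,-1,-1,-1,-1],
)

```text
time: 21.8
tool_pos: [0.5272, -0.1174, 0.3807]
ee_rot: [3.141, -0.002, -0.037]
wrist_force: [1.3, -0.0, -0.9]
width: 0.0252
finger_force: 30.0
```

Request:
play_rows(
  translation=[
    [0,-0.95,0],
    [0,-0.95,0],
    [0,-0.95,0],
    [0,-0.25,0.4],
    [0,0,0.4],
    [0,0,0.3],
    [0,0,0],
  ],
  twist=[
    [0,0,0],
    [0,0,0],
    [0,0,0],
    [0,0,0],
    [0,0,0],
    [0,0,0],
    [0,0,0],
  ],
  gripper=[-1,-1,-1,-1,-1,-1,-1],
)

```text
time: 22.5
tool_pos: [0.5317, 0.005, 0.3336]
ee_rot: [-3.142, 0.003, -0.036]
wrist_force: [0.2, 0.2, -0.7]
width: 0.0256
finger_force: 30.0
```

```bash
python3 - <<'E'
from m import *
go(*L2W((.5318,.0297,-.038),0,-.028),.146,-.038)
E
```

```text
t 22.50 grasp [0.5311 0.005  0.1536] rpy [-3.1416e+00  3.0000e-03 -3.6200e-02] w 0.0256 f 30.0 F [ 0.2  0.2 -0.7] j6 1.51
  shift units [-0.01  0.08  0.19] turn units z 0.02
```

Request:
play_rows(
  translation=[
    [0,0.05,0.08],
    [0,0,0.07],
    [0,0,0],
    [0,0,0],
    [0,0,0],
    [0,0,-0.3],
    [0,0,-0.6],
    [0,0,-0.9],
  ],
  twist=[
    [0,0,0],
    [0,0,0],
    [0,0,0],
    [0,0,0],
    [0,0,0],
    [0,0,0],
    [0,0,0],
    [0,0,0],
  ],
  gripper=[-1,-1,-1,-0.1,-0.1,-0.1,-0.1,-0.1],
)

```text
time: 23.3
tool_pos: [0.5318, 0.0031, 0.4004]
ee_rot: [-3.141, 0.004, -0.036]
wrist_force: [0.1, -0.7, 0.9]
width: 0.042
finger_force: 0.0
```

```bash
python3 - <<'E'
from m import *
for c in("scene","top"): robot.snapshot(c)
for c in("scene","top"): print(c,[(np.round(d["centre"],3).tolist(),round(d["score"],2)) for d in robot.spot_point("bust1",c)])
go(.457,-.375,.036,-.038)
E
```

```text
scene [([0.456, -0.375, 0.006], 0.74), ([0.574, -0.495, -0.0], 0.73), ([0.44, 0.407, 0.132], 0.72), ([0.586, -0.001, 0.114], 0.71), ([0.53, 0.004, 0.111], 0.62)]
top [([0.575, -0.498, 0.002], 0.67), ([0.457, -0.374, 0.004], 0.66), ([0.534, 0.004, 0.111], 0.46), ([0.451, 0.404, -0.001], 0.2)]
t 23.50 grasp [0.5329 0.003  0.2228] rpy [ 3.1413 -0.0038 -0.0361] w 0.0424 f 0.0 F [-0.8 -0.9 -0.6] j6 1.51
  shift units [-1.57  9.51  4.67] turn units z 0.02
```

Request:
play_rows(
  translation=[
    [-0.1,0.9,0],
    [-0.18,0.96,0],
    [-0.18,0.96,0],
    [-0.18,0.96,0],
    [-0.18,0.96,0],
    [-0.18,0.96,0],
    [-0.18,0.96,0],
    [-0.18,0.96,0],
  ],
  twist=[
    [0,0,0],
    [0,0,0],
    [0,0,0],
    [0,0,0],
    [0,0,0],
    [0,0,0],
    [0,0,0],
    [0,0,0],
  ],
  gripper=[-0.1,-0.1,0.3,0.3,0.3,0.3,0.3,0.3],
)

```text
time: 24.3
tool_pos: [0.4659, -0.3009, 0.3991]
ee_rot: [-3.14, 0.002, -0.036]
wrist_force: [1.6, 0.1, 0.3]
width: 0.0609
finger_force: 0.0
```

Request:
play_rows(
  translation=[
    [-0.18,0.96,0.3],
    [0,0.9,0.6],
    [0,0,0.8],
    [0,0,0.8],
    [0,0,0.8],
    [0,0,0],
    [0,0,0],
  ],
  twist=[
    [0,0,0],
    [0,0,0],
    [0,0,0],
    [0,0,0],
    [0,0,0],
    [0,0,0],
    [0,0,0],
  ],
  gripper=[0.3,0.3,0.3,0.3,0.3,0.3,0.3],
)

```text
time: 25.0
tool_pos: [0.4566, -0.3734, 0.2677]
ee_rot: [-3.14, 0.002, -0.036]
wrist_force: [-0.4, -0.3, 1.4]
width: 0.0608
finger_force: 0.0
```

```bash
python3 - <<'E'
from m import *
go(.457,-.375,.035,-.038)
E
```

```text
t 25.00 grasp [ 0.4562 -0.373   0.0877] rpy [-3.1395e+00  2.3000e-03 -3.6100e-02] w 0.0608 f 0.0 F [-0.4 -0.3  1.4] j6 0.83
  shift units [0.03 0.05 1.32] turn units z 0.02
```

Request:
play_rows(
  translation=[
    [0.02,0.04,0.6],
    [0,0,0.5],
    [0,0,0.24],
    [0,0,0],
    [0,0,0],
    [0,0,0],
    [0,0,0],
    [0,0,0],
  ],
  twist=[
    [0,0,0],
    [0,0,0],
    [0,0,0],
    [0,0,0],
    [0,0,0],
    [0,0,0],
    [0,0,0],
    [0,0,0],
  ],
  gripper=[0.3,0.3,0.3,0.3,-0.3,-0.3,-0.3,-0.3],
)

```text
time: 25.8
tool_pos: [0.4578, -0.3755, 0.2161]
ee_rot: [3.141, -0.001, -0.036]
wrist_force: [-0.8, -0.6, -0.4]
width: 0.0339
finger_force: 0.0
```

```bash
python3 - <<'E'
from m import *
go(.457,-.375,.035,-.038)
go(*L2W((.5318,.0297,-.038),-.045,-.028),.145,-.038)
E
```

```text
t 25.80 grasp [ 0.458  -0.3757  0.0361] rpy [ 3.1405e+00 -1.1000e-03 -3.6200e-02] w 0.0339 f 0.0 F [-0.8 -0.6 -0.4] j6 0.82
  shift units [-0.02 -0.02  0.03] turn units z 0.02
t 25.80 grasp [ 0.458  -0.3757  0.0361] rpy [ 3.1405e+00 -1.1000e-03 -3.6200e-02] w 0.0339 f 0.0 F [-0.8 -0.6 -0.4] j6 0.82
  shift units [ 0.36 -9.49 -2.73] turn units z 0.02
```

Request:
play_rows(
  translation=[
    [0,0,0],
    [0,0,0],
    [0,0,0],
    [0,0,-0.4],
    [0,0,-0.8],
    [0,0,-0.9],
    [0,0,-0.9],
    [0,0,-0.9],
  ],
  twist=[
    [0,0,0],
    [0,0,0],
    [0,0,0],
    [0,0,0],
    [0,0,0],
    [0,0,0],
    [0,0,0],
    [0,0,0],
  ],
  gripper=[-1,-1,-1,-1,-1,-1,-1,-1],
)

```text
time: 26.6
tool_pos: [0.4574, -0.3751, 0.3722]
ee_rot: [-3.141, 0.001, -0.036]
wrist_force: [0.5, -0.3, -0.5]
width: 0.0255
finger_force: 30.0
```

Request:
play_rows(
  translation=[
    [0.04,-0.4,-0.3],
    [0.04,-0.9,0],
    [0.04,-0.95,0],
    [0.04,-0.95,0],
    [0.04,-0.95,0],
    [0.04,-0.95,0],
    [0.04,-0.95,0],
    [0.04,-0.95,0],
  ],
  twist=[
    [0,0,0],
    [0,0,0],
    [0,0,0],
    [0,0,0],
    [0,0,0],
    [0,0,0],
    [0,0,0],
    [0,0,0],
  ],
  gripper=[-1,-1,-1,-1,-1,-1,-1,-1],
)

```text
time: 27.4
tool_pos: [0.4798, -0.0934, 0.3814]
ee_rot: [-3.14, 0.003, -0.036]
wrist_force: [0.6, 0.4, -1.0]
width: 0.0251
finger_force: 30.0
```

Request:
play_rows(
  translation=[
    [0.03,-0.95,0],
    [0,-0.95,0],
    [0,-0.5,0],
    [0,0,0.4],
    [0,0,0.4],
    [0,0,0.3],
    [0,0,0],
  ],
  twist=[
    [0,0,0],
    [0,0,0],
    [0,0,0],
    [0,0,0],
    [0,0,0],
    [0,0,0],
    [0,0,0],
  ],
  gripper=[-1,-1,-1,-1,-1,-1,-1],
)

```text
time: 28.1
tool_pos: [0.4841, 0.0005, 0.3359]
ee_rot: [-3.141, 0.006, -0.036]
wrist_force: [0.7, -0.2, -0.9]
width: 0.0254
finger_force: 30.0
```

```bash
python3 - <<'E'
from m import *
go(*L2W((.5318,.0297,-.038),-.045,-.028),.145,-.038)
E
```

```text
t 28.10 grasp [0.4829 0.0007 0.1559] rpy [-3.141   0.0064 -0.0357] w 0.0254 f 30.0 F [ 0.7 -0.2 -0.9] j6 1.49
  shift units [ 0.07 -0.07  0.27] turn units z 0.02
```

Request:
play_rows(
  translation=[
    [0.02,0,0.1],
    [0,0,0.1],
    [0,0,0.02],
    [0,0,0],
    [0,0,0],
    [0,0,-0.3],
    [0,0,-0.6],
    [0,0,-0.9],
  ],
  twist=[
    [0,0,0],
    [0,0,0],
    [0,0,0],
    [0,0,0],
    [0,0,0],
    [0,0,0],
    [0,0,0],
    [0,0,0],
  ],
  gripper=[-1,-1,-1,-0.1,-0.1,-0.1,-0.1,-0.1],
)

```text
time: 28.9
tool_pos: [0.4856, -0.0001, 0.4023]
ee_rot: [-3.141, 0.004, -0.036]
wrist_force: [-0.1, -0.6, -0.5]
width: 0.0425
finger_force: 0.0
```

Request:
play_rows(
  translation=[
    [0,0,-0.9],
    [0,0,-0.9],
    [0,0,0],
  ],
  twist=[
    [0,0,0],
    [0,0,0],
    [0,0,0],
  ],
  gripper=[-1,-1,-1],
)

```text
time: 29.2
tool_pos: [0.4858, -0.0001, 0.4823]
ee_rot: [3.14, -0.014, -0.036]
wrist_force: [0.2, 0.8, 0.4]
width: 0.0218
finger_force: 0.0
```

```bash
python3 - <<'E'
from m import *
crop("scene",(.53,.05,.1),"t1",64); robot.snapshot("top")
print(pts("tail",(.539,.229)))
for c in("scene","top"): print(c,[(np.round(d["centre"],3).tolist(),round(d["score"],2)) for d in robot.spot_point("bust1",c)])
go(.539,.2285,.084,-.038)
E
```

```text
scene 272 178
[[0.5415 0.23   0.0625]
 [0.5427 0.2309 0.0635]]
scene [([0.542, 0.042, 0.116], 0.65), ([0.486, 0.004, 0.112], 0.64), ([0.573, -0.497, 0.004], 0.53), ([0.529, 0.006, 0.109], 0.52), ([0.532, 0.027, 0.112], 0.33)]
top [([0.485, 0.001, 0.114], 0.55), ([0.573, -0.501, 0.006], 0.4)]
t 29.50 grasp [ 4.853e-01 -1.000e-04  2.928e-01] rpy [-3.1414  0.0033 -0.0363] w 0.0009 f 0.0 F [-0.4  0.8 -0.6] j6 1.49
  shift units [ 1.15 -5.76  5.22] turn units z 0.02
```

View pics/t1.png

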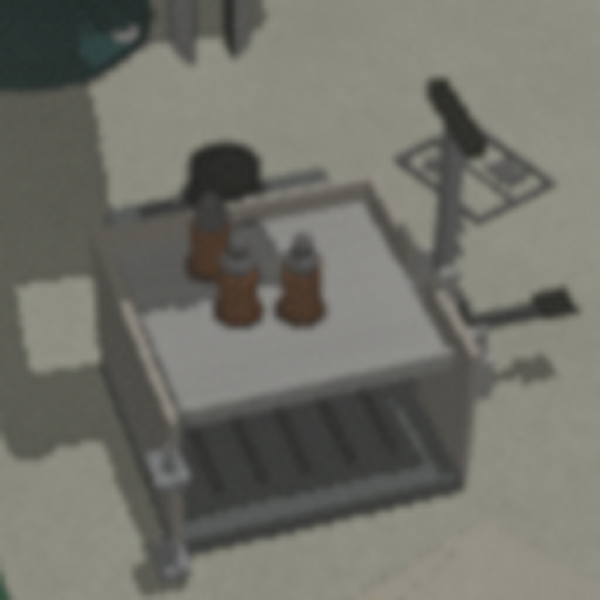

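All three busts stand upright on the raised tray, at about (210,245), (238,290) and (300,290). The front one has been nudged sideways but is fine where it is. Next I turn the closed gripper 90° and go above the tail at (555,300).

Request:
play_rows(
  translation=[
    [0,0,0],
    [0,0,0],
    [0,0,0],
    [0,0,0],
    [0,0,0],
    [0,0,0],
    [0,0,0],
    [0,0,0],
  ],
  twist=[
    [0,0,-0.98],
    [0,0,-0.98],
    [0,0,-0.98],
    [0,0,-0.98],
    [0,0,-0.98],
    [0,0,-0.98],
    [0,0,-0.98],
    [0,0,-0.98],
  ],
  gripper=[-1,-1,-1,-1,-1,-1,-1,-1],
)

```text
time: 30.3
tool_pos: [0.486, -0.0001, 0.4729]
ee_rot: [-3.139, 0.002, 0.752]
wrist_force: [0.0, -1.1, 0.3]
width: 0.0009
finger_force: 0.0
```

Request:
play_rows(
  translation=[
    [0,0,0],
    [0,0,0],
    [0,0,0],
    [0,0,0],
    [0,0,0],
    [0,0,0],
    [0,0,0],
    [0,0,0],
  ],
  twist=[
    [0,0,-0.98],
    [0,0,-0.98],
    [0,0,-0.98],
    [0,0,-0.98],
    [0,0,-0.98],
    [0,0,-0.98],
    [0,0,-0.98],
    [0,0,-0.98],
  ],
  gripper=[-1,-1,-1,-1,-1,-1,-1,-1],
)

```text
time: 31.1
tool_pos: [0.486, -0.0001, 0.4729]
ee_rot: [-3.139, -0.0, 1.536]
wrist_force: [0.4, -0.0, 0.2]
width: 0.0001
finger_force: 0.0
```

Request:
play_rows(
  translation=[
    [0.95,0.2,0],
    [0.97,0.2,0],
    [0.97,0.2,0],
    [0.97,0.2,0],
    [0.97,0.2,0],
    [0.96,0.2,0],
    [0,0,0.5],
    [0,0,0.5],
  ],
  twist=[
    [0,0,0],
    [0,0,0],
    [0,0,0],
    [0,0,0],
    [0,0,0],
    [0,0,0],
    [0,0,0],
    [0,0,0],
  ],
  gripper=[-1,-1,-1,-1,-1,-1,-1,-1],
)

```text
time: 31.9
tool_pos: [0.5431, 0.231, 0.4325]
ee_rot: [-3.14, 0.001, 1.534]
wrist_force: [-0.0, -0.3, -0.9]
width: 0.0002
finger_force: 0.0
```

```bash
python3 - <<'E'
from m import *
go(.541,.229,.084,-.038+np.pi/2)
E
```

```text
t 31.90 grasp [0.5428 0.2308 0.2525] rpy [-3.1400e+00  8.0000e-04  1.5342e+00] w 0.0002 f 0.0 F [-0.  -0.3 -0.9] j6 0.34
  shift units [-0.04 -0.04  4.21] turn units z 0.01
```

Request:
play_rows(
  translation=[
    [-0.02,-0.02,0.8],
    [0,0,0.9],
    [0,0,0.9],
    [0,0,0.8],
    [0,0,0.6],
    [0,0,0],
    [0,0,0],
  ],
  twist=[
    [0,0,0],
    [0,0,0],
    [0,0,0],
    [0,0,0],
    [0,0,0],
    [0,0,0],
    [0,0,0],
  ],
  gripper=[-1,-1,-1,-1,-1,-1,-1],
)

```text
time: 32.6
tool_pos: [0.542, 0.2286, 0.2736]
ee_rot: [-3.139, 0.001, 1.532]
wrist_force: [-0.1, -1.0, 0.7]
width: 0.0003
finger_force: 0.0
```

```bash
python3 - <<'E'
from m import *
go(.541,.229,.059,-.038+np.pi/2)
E
```

```text
t 32.60 grasp [0.5416 0.2285 0.0936] rpy [-3.1395e+00  8.0000e-04  1.5318e+00] w 0.0003 f 0.0 F [-0.1 -1.   0.7] j6 0.34
  shift units [ 0.01 -0.01  0.87] turn units z -0.01
```

Request:
play_rows(
  translation=[
    [0,0,0.2],
    [0,0,0.2],
    [0,0,0.2],
    [0,0,0.2],
    [0,0,0.07],
    [0,0,0],
    [0,0,0],
    [0,0,0],
  ],
  twist=[
    [0,0,0],
    [0,0,0],
    [0,0,0],
    [0,0,0],
    [0,0,0],
    [0,0,0],
    [0,0,0],
    [0,0,0],
  ],
  gripper=[-1,-1,-1,-1,-1,-1,-1,-1],
)

```text
time: 33.4
tool_pos: [0.5423, 0.2286, 0.2401]
ee_rot: [3.141, -0.0, 1.532]
wrist_force: [1.7, -0.6, 3.3]
width: 0.0005
finger_force: 1.5
```

Request:
play_rows(
  translation=[
    [0,0,0],
    [0,0,0],
    [0,0,0],
    [0,0,0],
    [0,0,0],
    [0,0,0],
    [0,0,0],
    [0,0,0],
  ],
  twist=[
    [0,0,0],
    [0,0,0],
    [0,0,0],
    [0,0,0],
    [0,0,0],
    [0,0,0],
    [0,0,0],
    [0,0,0],
  ],
  gripper=[-1,-1,-1,-1,-1,-1,-1,-1],
)

```text
time: 34.2
tool_pos: [0.5422, 0.2287, 0.2397]
ee_rot: [3.141, 0.0, 1.532]
wrist_force: [2.0, -0.5, 4.0]
width: 0.0004
finger_force: 1.6
```

```bash
python3 - <<'E'
from m import *
go(.541,.229,.059,-.038+np.pi/2)
for c in("scene","top"): robot.snapshot(c)
print(pts("handle",(.536,.144)),pts("tray_top",(.532,.03)))
E
```

```text
t 34.20 grasp [0.5422 0.2287 0.0597] rpy [3.1413 0.     1.5318] w 0.0004 f 1.6 F [ 2.  -0.5  4. ] j6 0.34
  shift units [ 0.01 -0.03  0.02] turn units z -0.01
[[0.5335 0.1436 0.1499]
 [0.5321 0.1454 0.1517]] [[0.5294 0.0292 0.0293]]
```

Request:
play_rows(
  translation=[
    [0,0,0],
    [0,0,-0.3],
    [0,0,-0.8],
    [0,0,-0.9],
    [0,0,-0.9],
    [0,0,-0.9],
    [0,0,-0.5],
    [0,0,0],
  ],
  twist=[
    [0,0,0],
    [0,0,0],
    [0,0,0],
    [0,0,0],
    [0,0,0],
    [0,0,0],
    [0,0,0],
    [0,0,0],
  ],
  gripper=[-1,-1,-1,-1,-1,-1,-1,-1],
)

```text
time: 35.3
tool_pos: [0.5419, 0.2288, 0.4156]
ee_rot: [3.137, -0.002, 1.532]
wrist_force: [0.3, 0.8, -0.4]
width: 0.0008
finger_force: 0.0
```

Request:
play_rows(
  translation=[
    [0,0,0],
    [0,0,0],
    [0,0,0],
    [0,0,0],
    [0,0,0],
    [0,0,0],
    [0,0,0],
    [0,0,0],
  ],
  twist=[
    [0,0,-0.9],
    [0,0,-0.96],
    [0,0,-0.96],
    [0,0,-0.96],
    [0,0,-0.96],
    [0,0,-0.96],
    [0,0,-0.96],
    [0,0,-0.96],
  ],
  gripper=[-0.3,-0.3,-0.3,-0.3,-0.3,-0.3,-0.3,-0.3],
)

```text
time: 36.1
tool_pos: [0.5417, 0.2286, 0.4086]
ee_rot: [-3.136, -0.003, 2.298]
wrist_force: [-0.4, 0.1, -0.1]
width: 0.0329
finger_force: 0.0
```

Request:
play_rows(
  translation=[
    [0,0,0],
    [0,0,0],
    [0,0,0],
    [0,0,0],
  ],
  twist=[
    [0,0,-0.96],
    [0,0,-0.96],
    [0,0,-0.96],
    [0,0,0],
  ],
  gripper=[-0.3,-0.3,-0.3,-0.3],
)

```text
time: 36.5
tool_pos: [0.5417, 0.2287, 0.4089]
ee_rot: [-3.137, -0.004, 2.582]
wrist_force: [-0.6, 0.6, 0.8]
width: 0.0327
finger_force: 0.0
```

```bash
python3 - <<'E'
from m import *
loc=[];mes=[]
Lp={"door":(0,0),"knuckle_high":(0,0),"tab":(-.009,.096),"door_edge":(-.009,.195)}
old=[("door",(.525,.364)),("knuckle_high",(.525,.358)),("tab",(.441,.407)),("door_edge",(.363,.464)),("door",(.526,.362)),("knuckle_high",(.525,.357)),("tab",(.442,.406)),("door_edge",(.362,.463))]
for n,p in old: loc.append(Lp[n]);mes.append(p)
near=dict(old)
for c in("scene","top"): robot.snapshot(c)
for n in Lp:
    for p in pts(n,near[n]):
        print(n,p.round(4)); loc.append(Lp[n]);mes.append(p[:2])
q,r=fit(loc,mes,[.526,.362,1.016]);print("door",q.round(4),r.tolist())
print(pts("rack",(.451,.403)))
t=L2W(q,-.009,.096);print(t)
go(*t,.132,q[2]+np.pi/2)
print(pts("handle",(.536,.144)),pts("tray_top",(.532,.03)))
for c in("scene","top"): print(c,[(np.round(d["centre"],3).tolist(),round(d["score"],2)) for d in robot.spot_point("bust1",c)])
E
```

```text
door [0.5275 0.3614 0.0065]
door [0.5239 0.3601 0.0044]
knuckle_high [0.5263 0.3594 0.0907]
knuckle_high [0.5235 0.3641 0.0867]
tab [0.4396 0.4062 0.1324]
tab [0.4401 0.4075 0.1273]
door_edge [0.3627 0.4651 0.0585]
door_edge [0.3605 0.4641 0.0589]
door [0.5255 0.3599 0.9611] [0.0041, 0.0019, 0.0007, 0.0025, 0.0021, 0.0029, 0.0015, 0.0015, 0.002, 0.0016, 0.0008, 0.0042, 0.0021, 0.0016, 0.0022, 0.0001]
[[0.4513 0.4061 0.0008]
 [0.4484 0.4036 0.0007]]
[0.44165372 0.40753155]
t 37.10 grasp [0.5422 0.2287 0.2317] rpy [3.1416e+00 2.0000e-04 2.5816e+00] w 0.0332 f 0.0 F [0.2 0.4 0.6] j6 -0.71
  shift units [4.5  2.45 2.49] turn units z 0.50
[[0.5349 0.1473 0.1506]
 [0.5341 0.1455 0.1521]] [[0.5312 0.0294 0.0314]
 [0.5312 0.031  0.0327]]
scene [([0.542, 0.045, 0.031], 0.69), ([0.532, 0.004, 0.029], 0.64), ([0.577, -0.494, -0.0], 0.63), ([0.484, -0.001, 0.033], 0.55)]
top [([0.533, 0.004, 0.028], 0.5), ([0.537, 0.041, 0.033], 0.46), ([0.484, 0.001, 0.035], 0.43), ([0.575, -0.497, 0.001], 0.42), ([0.449, 0.403, -0.002], 0.39)]
```

Request:
play_rows(
  translation=[
    [0,0,0],
    [0.8,0.4,0],
    [0.95,0.46,0],
    [0.95,0.46,0],
    [0.95,0.46,0],
    [0.97,0.45,0],
    [0,0,0.3],
    [0,0,0],
  ],
  twist=[
    [0,0,0.5],
    [0,0,0],
    [0,0,0],
    [0,0,0],
    [0,0,0],
    [0,0,0],
    [0,0,0],
    [0,0,0],
  ],
  gripper=[-0.2,-0.2,-0.2,-0.2,-0.2,-0.2,-0.2,-0.2],
)

```text
time: 38.2
tool_pos: [0.441, 0.4081, 0.3975]
ee_rot: [-3.138, -0.0, 2.534]
wrist_force: [-0.4, -0.0, 0.3]
width: 0.0379
finger_force: 0.0
```

```bash
python3 - <<'E'
from m import *
go(.4413,.4073,.132,.961+np.pi/2)
E
```

```text
t 38.20 grasp [0.4406 0.4076 0.2175] rpy [-3.1378e+00 -3.0000e-04  2.5339e+00] w 0.0379 f 0.0 F [-0.4 -0.   0.3] j6 -0.31
  shift units [-0.02  0.01  2.14] turn units z 0.02
```

Request:
play_rows(
  translation=[
    [0,0,0.6],
    [0,0,0.7],
    [0,0,0.6],
    [0,0,0.12],
    [0,0,0],
    [0,0,0],
    [0,0,0],
    [0,0,0],
  ],
  twist=[
    [0,0,0],
    [0,0,0],
    [0,0,0],
    [0,0,0],
    [0,0,0],
    [0,0,0],
    [0,0,0],
    [0,0,0],
  ],
  gripper=[-0.2,-0.2,-0.2,-0.2,-0.2,-0.7,-0.7,-0.7],
)

```text
time: 39.0
tool_pos: [0.4421, 0.4077, 0.3205]
ee_rot: [3.139, 0.001, 2.532]
wrist_force: [0.4, -0.1, 0.1]
width: 0.0173
finger_force: 0.0
```

```bash
python3 - <<'E'
from m import *
go(.4413,.4073,.136,.961+np.pi/2)
crop("scene",(.441,.407,.12),"d1",45)
crop("top",(.441,.407,.12),"d2",45)
E
```

```text
t 39.00 grasp [0.4425 0.408  0.1405] rpy [3.1389e+00 1.0000e-03 2.5316e+00] w 0.0173 f 0.0 F [ 0.4 -0.1  0.1] j6 -0.31
  shift units [ 0.01 -0.03  0.11] turn units z -0.00
scene 363 134
top 108 216
```

View pics/d1.png

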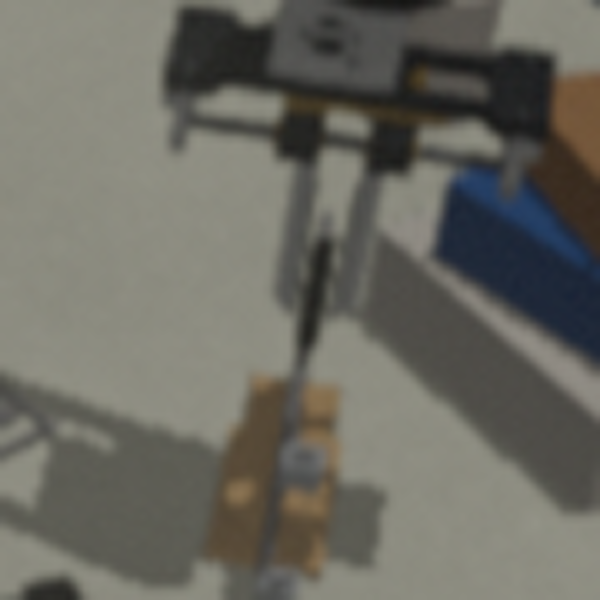

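The black tab sits centred between the fingers at about (318,290). I'll close on it and lift.

Request:
play_rows(
  translation=[
    [0,0,0.08],
    [0,0,0],
    [0,0,0],
    [0,0,0],
    [0,0,-0.2],
    [0,0,-0.3],
    [0,0,-0.3],
    [0,0,-0.3],
  ],
  twist=[
    [0,0,0],
    [0,0,0],
    [0,0,0],
    [0,0,0],
    [0,0,0],
    [0,0,0],
    [0,0,0],
    [0,0,0],
  ],
  gripper=[-0.7,-1,-1,-1,-1,-1,-1,-1],
)

```text
time: 39.9
tool_pos: [0.4417, 0.4075, 0.3613]
ee_rot: [3.141, 0.0, 2.532]
wrist_force: [0.9, -0.4, -2.4]
width: 0.0118
finger_force: 30.0
```

```bash
python3 - <<'E'
from m import *
go(.4413,.4073,.26,.961+np.pi/2)
E
```

```text
t 39.90 grasp [0.4418 0.4075 0.1813] rpy [3.1413e+00 5.0000e-04 2.5317e+00] w 0.0118 f 30.0 F [ 0.9 -0.4 -2.4] j6 -0.31
  shift units [ 0.01 -0.01 -1.97] turn units z -0.00
```

Request:
play_rows(
  translation=[
    [0,0,-0.4],
    [0,0,-0.6],
    [0,0,-0.6],
    [0,0,-0.6],
    [0,0,-0.6],
    [0,0,-0.4],
    [0,0,-0.2],
    [0,0,0],
  ],
  twist=[
    [0,0,0],
    [0,0,0],
    [0,0,0],
    [0,0,0],
    [0,0,0],
    [0,0,0],
    [0,0,0.4],
    [0,0,0.6],
  ],
  gripper=[-1,-1,-1,-1,-1,-1,-1,-1],
)

```text
time: 40.7
tool_pos: [0.4413, 0.4072, 0.4992]
ee_rot: [3.137, 0.001, 2.43]
wrist_force: [-0.2, -0.0, -2.6]
width: 0.012
finger_force: 30.0
```

Request:
play_rows(
  translation=[
    [0,0,0],
    [0,0,0],
    [0,0,0],
    [0,0,0],
    [0,0,0],
    [0,0,0],
    [0,0,0],
    [0,0,0],
  ],
  twist=[
    [0,0,0.7],
    [0,0,0.7],
    [0,0,0.7],
    [0,0,0.7],
    [0,0,0.7],
    [0,0,0.7],
    [0,0,0.7],
    [0,0,0.7],
  ],
  gripper=[-1,-1,-1,-1,-1,-1,-1,-1],
)

```text
time: 41.5
tool_pos: [0.4415, 0.4073, 0.4969]
ee_rot: [3.141, 0.0, 1.869]
wrist_force: [-0.1, -0.5, -1.6]
width: 0.0119
finger_force: 30.0
```

Request:
play_rows(
  translation=[
    [0,0,0],
    [0,0,0],
    [0,0,0],
    [0,0,0],
    [0,0,0],
    [0,0,0],
    [-0.1,0.3,0],
    [-0.3,0.5,0],
  ],
  twist=[
    [0,0,0.7],
    [0,0,0.7],
    [0,0,0.7],
    [0,0,0.7],
    [0,0,0.4],
    [0,0,0.2],
    [0,0,0],
    [0,0,0],
  ],
  gripper=[-1,-1,-1,-1,-1,-1,-1,-1],
)

```text
time: 42.3
tool_pos: [0.4729, 0.3907, 0.4964]
ee_rot: [3.141, -0.001, 1.535]
wrist_force: [0.1, -0.7, -1.7]
width: 0.0119
finger_force: 30.0
```

Request:
play_rows(
  translation=[
    [-0.3,0.7,0],
    [-0.3,0.7,0],
    [-0.4,0.7,0],
    [-0.5,0.6,0],
    [-0.6,0.5,0],
    [-0.6,0.5,0],
    [-0.7,0.5,0],
    [-0.7,0.4,0],
  ],
  twist=[
    [0,0,0],
    [0,0,0],
    [0,0,0],
    [0,0,0],
    [0,0,0],
    [0,0,0],
    [0,0,0],
    [0,0,0],
  ],
  gripper=[-1,-1,-1,-1,-1,-1,-1,-1],
)

```text
time: 43.1
tool_pos: [0.6521, 0.2174, 0.4952]
ee_rot: [-3.142, 0.001, 1.532]
wrist_force: [0.3, 0.3, -2.1]
width: 0.0119
finger_force: 30.0
```

```bash
python3 - <<'E'
from m import *
go(.70,.017,.30,-.038+np.pi/2)
E
```

```text
t 43.10 grasp [0.6521 0.2172 0.3152] rpy [-3.1415e+00  8.0000e-04  1.5317e+00] w 0.0119 f 30.0 F [ 0.3  0.3 -2.1] j6 0.28
  shift units [-4.96  1.39  0.38] turn units z -0.01
```

Request:
play_rows(
  translation=[
    [-0.7,0.3,0],
    [-0.8,0.3,0],
    [-0.8,0.3,0],
    [-0.8,0.25,0],
    [-0.8,0.2,0],
    [-0.6,0,0],
    [-0.35,0,0],
    [0,0,0],
  ],
  twist=[
    [0,0,0],
    [0,0,0],
    [0,0,0],
    [0,0,0],
    [0,0,0],
    [0,0,0],
    [0,0,0],
    [0,0,0],
  ],
  gripper=[-1,-1,-1,-1,-1,-1,-1,-1],
)

```text
time: 43.9
tool_pos: [0.6971, 0.0209, 0.4957]
ee_rot: [-3.142, 0.001, 1.529]
wrist_force: [0.6, 0.5, -1.9]
width: 0.0119
finger_force: 30.0
```

Request:
play_rows(
  translation=[
    [0,0,0.4],
    [0,0,0.6],
    [0,0,0.6],
    [0,0,0.6],
    [0,0,0.6],
    [0,0,0.4],
    [0,0,0.1],
    [0,0,0],
  ],
  twist=[
    [0,0,0],
    [0,0,0],
    [0,0,0],
    [0,0,0],
    [0,0,0],
    [0,0,0],
    [0,0,0],
    [0,0,0],
  ],
  gripper=[-1,-1,-1,-1,-1,-1,-1,-1],
)

```text
time: 44.7
tool_pos: [0.6969, 0.0245, 0.3631]
ee_rot: [-3.14, -0.0, 1.533]
wrist_force: [-0.3, 0.6, -2.7]
width: 0.0119
finger_force: 30.0
```

```bash
python3 - <<'E'
from m import *
print(robot.get_obs()["time"])
g=np.array([.709,-.079])
for k in range(2):
  crop("scene",(.66,-.02,.08),"h%d"%k,50); robot.snapshot("top")
  for n,nr in[("door",g),("knuckle_high",g),("tab",(.70,.017)),("door_edge",(.704,.116)),("pin_low",(.637,-.079)),("pin_high",(.637,-.079))]:
    print(n,[p.round(4).tolist() for p in pts(n,nr,tol=.035)])
go(.70,.017,.182,-.038+np.pi/2)
E
```

```text
44.7
scene 265 218
door [[0.7015, -0.0677, 0.0535], [0.7038, -0.0723, 0.0592]]
knuckle_high [[0.6993, -0.077, 0.1378], [0.7002, -0.0721, 0.1388]]
tab [[0.6957, 0.0232, 0.1798]]
door_edge [[0.7029, 0.127, 0.1098], [0.7044, 0.1217, 0.1126]]
pin_low [[0.6356, -0.0805, 0.0213], [0.6386, -0.0776, 0.0187]]
pin_high [[0.6378, -0.0781, 0.0993], [0.6405, -0.0832, 0.1018]]
scene 265 218
door [[0.7045, -0.0726, 0.0516], [0.7041, -0.0753, 0.0573]]
knuckle_high [[0.7007, -0.0766, 0.1387], [0.7001, -0.0748, 0.1351]]
tab [[0.6934, 0.0235, 0.1813]]
door_edge [[0.7044, 0.125, 0.1067], [0.7002, 0.1163, 0.1064]]
pin_low [[0.6351, -0.0806, 0.0211], [0.6391, -0.0793, 0.02]]
pin_high [[0.6383, -0.0793, 0.0969], [0.6395, -0.083, 0.0992]]
t 46.10 grasp [0.6969 0.0233 0.1836] rpy [3.1415e+00 1.0000e-04 1.5318e+00] w 0.0120 f 30.0 F [ 0.3 -0.1 -2.7] j6 -0.01
  shift units [-0.16  0.08  0.04] turn units z -0.01
```

View pics/h1.png

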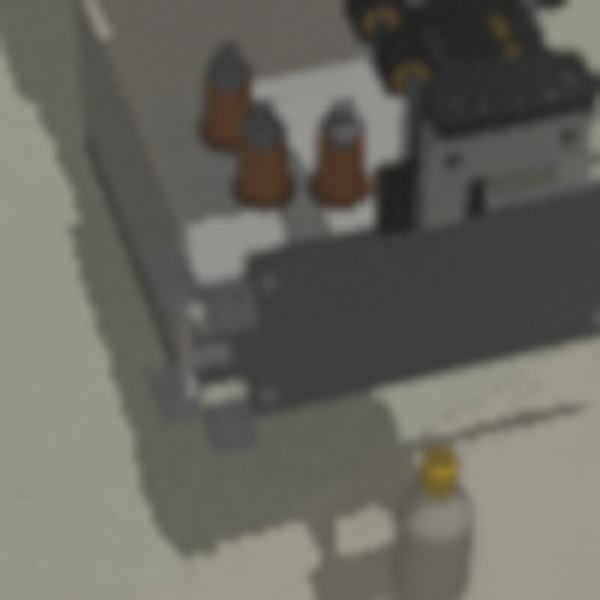

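The door is held level in front of the box, with its knuckles at about (230,310) and (230,425), and the pins are just behind at about (190,310) and (190,385). All busts are standing. I'll now bring it in level.

Request:
play_rows(
  translation=[
    [-0.12,0,0],
    [-0.11,-0.1,0],
    [0,-0.3,0],
    [0,-0.4,0],
    [0,-0.4,0],
    [0,-0.25,0],
    [0,-0.1,0],
    [0,0,0],
  ],
  twist=[
    [0,0,0],
    [0,0,0],
    [0,0,0],
    [0,0,0],
    [0,0,0],
    [0,0,0],
    [0,0,0],
    [0,0,0],
  ],
  gripper=[-1,-1,-1,-1,-1,-1,-1,-1],
)

```text
time: 46.9
tool_pos: [0.6339, 0.0169, 0.3643]
ee_rot: [-3.141, -0.001, 1.532]
wrist_force: [0.0, 2.0, -1.8]
width: 0.0118
finger_force: 30.0
```

```bash
python3 - <<'E'
from m import *
h=np.array([.639,-.079])
crop("scene",(.64,-.07,.07),"i0",28); robot.snapshot("top")
for n,nr in[("door",h),("knuckle_high",h),("tab",(.634,.017)),("door_edge",(.638,.116)),("pin_low",h),("pin_high",h)]:
    print(n,[p.round(4).tolist() for p in pts(n,nr,tol=.03)])
go(.633,.0167,.182,-.038+np.pi/2)
E
```

```text
scene 246 220
door [[0.6392, -0.0749, 0.0532]]
knuckle_high [[0.6375, -0.0843, 0.1357], [0.6404, -0.0816, 0.1362]]
tab [[0.6316, 0.0159, 0.1792]]
door_edge [[0.6389, 0.1212, 0.1077], [0.6349, 0.1131, 0.1127]]
pin_low [[0.6362, -0.0843, 0.0234], [0.6369, -0.0767, 0.0198]]
pin_high [[0.6389, -0.0795, 0.0974], [0.6423, -0.0802, 0.1018]]
t 47.60 grasp [0.6345 0.017  0.1835] rpy [-3.1411e+00 -6.0000e-04  1.5320e+00] w 0.0119 f 30.0 F [-0.4  4.5 -0.9] j6 -0.02
  shift units [-0.01 -0.04  0.04] turn units z -0.01
```

View pics/i0.png

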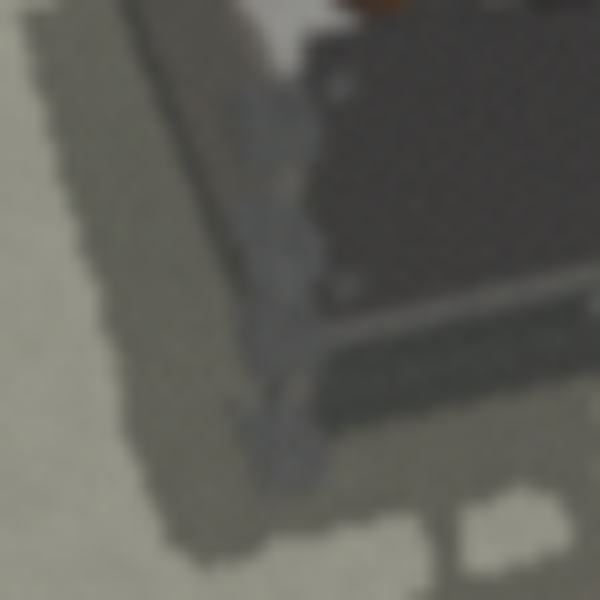

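The knuckles are lined up over the pins in the image (column near x=280). The 4.5 N side force suggests the panel edge is rubbing on the upper leaf, so I'll back off about 2 mm in +y.

Request:
play_rows(
  translation=[
    [0.05,0,0],
    [0,-0.04,0],
    [0,0,0],
    [0,0,0],
  ],
  twist=[
    [0,0,0],
    [0,0,0],
    [0,0,0],
    [0,0,0],
  ],
  gripper=[-1,-1,-1,-1],
)

```text
time: 48.0
tool_pos: [0.6331, 0.0181, 0.3636]
ee_rot: [3.141, 0.001, 1.531]
wrist_force: [0.6, -0.3, -2.2]
width: 0.0115
finger_force: 30.0
```

```bash
python3 - <<'E'
from m import *
go(.633,.019,.151,-.038+np.pi/2)
print(tcp()[2]["wrist_torque"].round(2))
E
```

```text
t 48.00 grasp [0.6332 0.0179 0.1836] rpy [3.1412e+00 1.3000e-03 1.5312e+00] w 0.0115 f 30.0 F [ 0.6 -0.3 -2.2] j6 -0.02
  shift units [ 0.03 -0.01  0.82] turn units z -0.02
[-0.02 -0.16 -0.  ]
```

Request:
play_rows(
  translation=[
    [0,-0.02,0.1],
    [0,0,0.1],
    [0,0,0.1],
    [0,0,0.1],
    [0,0,0.06],
    [0,0,0.05],
    [0,0,0],
    [0,0,0],
  ],
  twist=[
    [0,0,0],
    [0,0,0],
    [0,0,0],
    [0,0,0],
    [0,0,0],
    [0,0,0],
    [0,0,0],
    [0,0,0],
  ],
  gripper=[-1,-1,-1,-1,-1,-1,-1,-1],
)

```text
time: 48.8
tool_pos: [0.6323, 0.0187, 0.3433]
ee_rot: [3.141, 0.0, 1.532]
wrist_force: [0.5, 0.2, -1.3]
width: 0.0121
finger_force: 30.0
```

```bash
python3 - <<'E'
from m import *
go(.633,.018,.149,-.038+np.pi/2)
print(tcp()[2]["wrist_torque"].round(2))
E
```

```text
t 48.80 grasp [0.6324 0.0187 0.1633] rpy [3.1414e+00 1.0000e-04 1.5318e+00] w 0.0121 f 30.0 F [ 0.5  0.2 -1.3] j6 -0.02
  shift units [-0.02  0.02  0.36] turn units z -0.01
[ 0.01 -0.11  0.  ]
```

Request:
play_rows(
  translation=[
    [0,0,0.08],
    [0,0,0.08],
    [0,0,0.06],
    [0,0,0],
    [0,0,0],
  ],
  twist=[
    [0,0,0],
    [0,0,0],
    [0,0,0],
    [0,0,0],
    [0,0,0],
  ],
  gripper=[-1,-1,-1,-1,-1],
)

```text
time: 49.3
tool_pos: [0.6323, 0.0187, 0.3343]
ee_rot: [-3.141, 0.0, 1.532]
wrist_force: [0.6, 0.4, -1.7]
width: 0.0118
finger_force: 30.0
```

```bash
python3 - <<'E'
from m import *
go(.633,.018,.149,-.038+np.pi/2)
print(tcp()[2]["wrist_torque"].round(2))
E
```

```text
t 49.30 grasp [0.6323 0.0187 0.1543] rpy [-3.1413e+00  1.0000e-04  1.5318e+00] w 0.0118 f 30.0 F [ 0.6  0.4 -1.7] j6 -0.02
  shift units [-0.02  0.02  0.13] turn units z -0.01
[ 0.03 -0.06 -0.04]
```

Request:
play_rows(
  translation=[
    [0,0,0.05],
    [0,0,0.05],
    [0,0,0.05],
    [0,0,0],
    [0,0,0],
  ],
  twist=[
    [0,0,0],
    [0,0,0],
    [0,0,0],
    [0,0,0],
    [0,0,0],
  ],
  gripper=[-1,-1,-1,-1,-1],
)

```text
time: 49.8
tool_pos: [0.6323, 0.0187, 0.3283]
ee_rot: [-3.141, 0.0, 1.532]
wrist_force: [-0.1, -0.2, -2.1]
width: 0.0119
finger_force: 30.0
```

```bash
python3 - <<'E'
from m import *
go(.633,.018,.149,-.038+np.pi/2)
print(tcp()[2]["wrist_torque"].round(2))
E
```

```text
t 49.80 grasp [0.6323 0.0187 0.1483] rpy [-3.1414e+00  1.0000e-04  1.5318e+00] w 0.0119 f 30.0 F [-0.1 -0.2 -2.1] j6 -0.02
  shift units [-0.02  0.02 -0.02] turn units z -0.01
[ 0.   -0.08 -0.01]
```

Request:
play_rows(
  translation=[
    [0,0,0.04],
    [0,0,0.04],
    [0,0,0],
    [0,0,0],
  ],
  twist=[
    [0,0,0],
    [0,0,0],
    [0,0,0],
    [0,0,0],
  ],
  gripper=[-1,-1,-1,-1],
)

```text
time: 50.2
tool_pos: [0.6324, 0.019, 0.3268]
ee_rot: [3.139, -0.0, 1.532]
wrist_force: [-1.4, 3.0, 5.6]
width: 0.0118
finger_force: 30.0
```

```bash
python3 - <<'E'
from m import *
go(.633,.018,.149,-.038+np.pi/2)
print(tcp()[2]["wrist_torque"].round(2))
crop("scene",(.64,.0,.07),"j0",50);robot.snapshot("top")
h=np.array([.638,-.08])
for n,nr in[("door",h),("knuckle_high",h),("tab",(.634,.017)),("door_edge",(.638,.116))]:
    print(n,[p.round(4).tolist() for p in pts(n,nr,tol=.03)])
E
```

```text
t 50.20 grasp [0.6328 0.019  0.1468] rpy [ 3.1394e+00 -3.0000e-04  1.5321e+00] w 0.0118 f 30.0 F [-1.4  3.   5.6] j6 -0.02
  shift units [-0.03  0.01 -0.06] turn units z -0.01
[-0.05  0.19 -0.14]
scene 269 214
door [[0.6369, -0.0762, 0.0162], [0.6387, -0.0798, 0.0206]]
knuckle_high [[0.638, -0.0792, 0.1024], [0.6361, -0.0782, 0.1003]]
tab [[0.6315, 0.0185, 0.1424]]
door_edge [[0.6396, 0.118, 0.0706], [0.6354, 0.1137, 0.0729]]
```

View pics/j0.png

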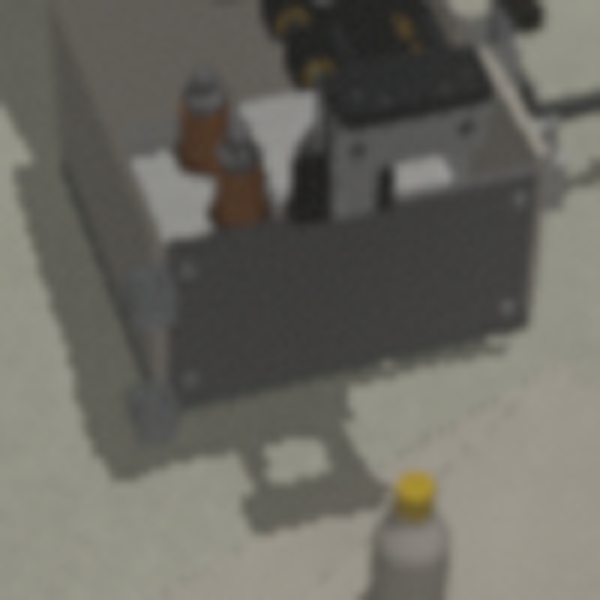

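The door is seated and shut across the front, with its knuckles at about (155,300) and (155,410) and door z near 0.018. I'll release it gently and back off.

Request:
play_rows(
  translation=[
    [0,0,-0.02],
    [0,0,0],
    [0,0,0],
    [0,0,0],
    [0,0,-0.3],
    [0,0,-0.6],
    [0,0,-0.9],
    [0,0,-0.9],
  ],
  twist=[
    [0,0,0],
    [0,0,0],
    [0,0,0],
    [0,0,0],
    [0,0,0],
    [0,0,0],
    [0,0,0],
    [0,0,0],
  ],
  gripper=[-0.3,-0.3,-0.3,-0.3,-0.3,-0.3,-0.3,-0.3],
)

```text
time: 51.5
tool_pos: [0.6321, 0.0187, 0.4355]
ee_rot: [-3.141, 0.0, 1.532]
wrist_force: [-0.4, 0.4, 0.5]
width: 0.033
finger_force: 0.0
```

Request:
play_rows(
  translation=[
    [0,0,-0.9],
    [0,0,-0.9],
    [0,-0.4,-0.5],
    [0,-0.8,0],
    [0,-0.9,0],
    [0,-0.9,0],
    [0,0,0],
    [0,0,0],
  ],
  twist=[
    [0,0,0],
    [0,0,0],
    [0,0,0],
    [0,0,0],
    [0,0,0],
    [0,0,0],
    [0,0,0],
    [0,0,0],
  ],
  gripper=[-0.3,-0.3,-0.3,-0.3,-0.3,-0.3,-0.3,-0.3],
)

```text
time: 52.3
tool_pos: [0.5117, 0.0234, 0.5276]
ee_rot: [3.138, 0.0, 1.532]
wrist_force: [0.3, 0.3, 0.1]
width: 0.0327
finger_force: 0.0
```

```bash
python3 - <<'E'
from m import *
crop("scene",(.58,.02,.07),"k0",60);robot.snapshot("top")
h=np.array([.638,-.08])
for n,nr in[("door",h),("knuckle_high",h),("tab",(.634,.017)),("door_edge",(.638,.116)),("tray_top",(.532,.03))]:
    print(n,[p.round(4).tolist() for p in pts(n,nr,tol=.04)])
print([(np.round(d["centre"],3).tolist(),round(d["score"],2)) for d in robot.spot_point("bust1","scene")])
go(.6,0,.3)
E
```

```text
scene 269 199
door [[0.6375, -0.0793, 0.0165], [0.6359, -0.0836, 0.0202]]
knuckle_high [[0.6396, -0.0831, 0.1009], [0.637, -0.0779, 0.1008]]
tab [[0.631, 0.0216, 0.1406]]
door_edge [[0.6376, 0.1145, 0.0629]]
tray_top [[0.5299, 0.0291, 0.0329]]
[([0.574, -0.498, -0.002], 0.68), ([0.483, 0.003, 0.031], 0.61), ([0.532, 0.004, 0.031], 0.42), ([0.545, 0.043, 0.033], 0.41)]
t 52.95 grasp [0.5125 0.0233 0.3459] rpy [-3.1414e+00  1.0000e-04  1.5318e+00] w 0.0325 f 0.0 F [-0.2  0.7  1.2] j6 -0.03
  shift units [-0.5   2.21  1.15]
```

View pics/k0.png

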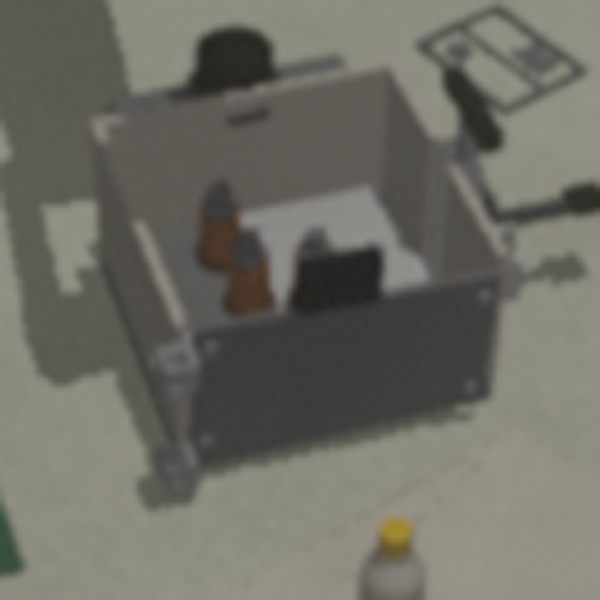

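The door hangs on both pins and is shut. The pin tips show through the knuckles at (175,355) and (178,465). The tray is down, and all three busts stand at about (218,230), (248,275) and (315,265). The robot is clear, so I'm handing in.

```bash
python3 -c "
from bench import robot
print(robot.close_job())"
```

```text
the job is handed in; nothing more can be done
None
```

The job is handed in at about 53 s of the 210 s limit: the tray was raised to its top notch, all three busts on the mat were stood on it, it was sunk with them still standing, and the door hangs shut on both pins.

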